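# Load the slide viewer and set its lamp lever

## Task

Carry the blue slide tray level to the slide viewer and lay it gently in the pocket, flat and fully home. Only then swing the dimmer lever from its off end up to the green index and leave it standing exactly in line with the index. Do not shift the index, and leave the yellow tray and everything else on the bench where it is.

Things in the scene. Friction and masses are not known exactly. Their poses are not given: they have to be found in the camera images.
- viewer: white slide viewer (light box), fixed to the bench, 150 mm in x, 190 mm in y, 58 mm high; origin at the centre of its underside. In its top is a rectangular pocket, 90 mm in x by 130 mm in y, 14 mm deep, with a 5 mm chamfer round the mouth
- pocket (a point): centre of the pocket's floor (44 mm above the bench), axes as the viewer's; the tray belongs with its origin here and its long side along the pocket's long side (y), either way round
- tray_blue: blue slide tray with four glass slides, loose, on the mat: plate 84 mm in x, 124 mm in y, 14 mm thick; origin at the centre of its underside. A grip rib stands across its middle: 60 mm long in x, 12 mm thick in y, its top 42 mm above the tray's underside. Fits the pocket with 3 mm to spare on each side. About 0.22 kg
- tray_yellow: yellow slide tray of the same shape; not wanted
- mat: light grey bench mat, 250 mm in x, 190 mm in y, 3 mm thick, fixed; the two trays lie on it
- dimmer: grey lamp dimmer box, fixed to the bench, 110 mm in x, 100 mm in y, 50 mm high; origin at the centre of its underside. The lever swings in its x-z plane (y = 0). At y = +17 to +23 mm stands a white quadrant plate with black ticks, 72 mm in radius about the hinge
- lever_hinge (a point): the hinge's centre, 50 mm above the bench, on the dimmer's axes; the hinge axis is the dimmer's y
- lever (a joint): lever angle in rad, 0 to 1.7: 0 is off, leaning 0.85 rad from upright towards the dimmer's -x; 0.85 is upright; grows towards +x. It stays where it is left (about 1 N at the knob moves it)
- lever_knob (a point): centre of the red ball knob, 28 mm diameter, 120 mm from the hinge on a 10 mm steel shaft; z axis points along the lever, away from the hinge
- index (a joint): angle in rad of the green index on the quadrant, with the same zero and sense as the lever: the lever is on the index when both angles are equal
- index_tip (a point): tip of the green index, 88 mm from the hinge and 20 mm to its +y side; z axis points radially from the hinge through the index. The index is 18 mm wide in y and is stiff, but can be pushed
- reagent: amber reagent bottle, upright, 56 mm diameter, 140 mm tall; stands about 120 mm from the dimmer's centre; loose, origin at the centre of its underside
- jar: clear specimen jar with red cap, upright, 48 mm diameter, 70 mm tall; just in front of the viewer; loose, origin at the centre of its underside
- marker: white and blue marker pen lying flat, 140 x 16 x 15 mm, long along its x; behind the viewer; loose, origin at the centre of its underside
- scanner: cream barcode scanner lying flat, 175 mm long in x (from -78 to +95 mm), up to 66 mm wide, 36 mm high; beyond the mat; loose, origin at the centre of its underside
- stainjar: upright rectangular glass staining jar with a green lid, 64 mm in x, 48 mm in y, 80 mm tall; loose, origin at the centre of its underside
- mouse: grey computer mouse, 100 x 58 x 30 mm; loose, origin at the centre of its underside
- wash: white wash bottle with blue cap, upright, 64 mm diameter, 165 mm tall; loose, origin at the centre of its underside
Not all that is in view belongs to the job. Of the things shaped like the dimmer, the grey one is meant. Leave any pink or purple look-alike of the tray_blue alone.

How it is judged:
By the outcome, as a careful person would: the job done as asked, in the order asked, and still so for the second after the job is handed in, with the robot touching nothing.
It also fails if it takes over 64 s, if anything falls off the work surface, if the arm or the gripper's body presses on something with over 40 N, if the wrist force passes 120 N, or if a joint passes its speed limit or range.

## Robot

A 7-joint arm with a two-finger parallel gripper is mounted at the origin on the work surface. World frame = base frame: x ahead of the robot, y to its left, z up, the work surface at z = 0. Lengths are in m, angles in degrees, forces in N, time in s.
With the tool pointing down it reaches from about 0.4 to 0.925 m from the base axis. Payload 5.6 kg.
Tool frame: the origin (TCP) lies at the very end of the fingers, on their centre line; the grasp point (between the pads) lies 19 mm behind it; z points along the fingers, y is the line along which they close (so a half turn about z gives the same grasp; the last joint's range is limited). The gripper opens to 85 mm and grips with 20 to 120 N. Pads are 22 mm wide; open, the fingers measure 114 mm over their backs; the gripper's body (76 mm by 85 mm) begins 54 mm behind the grasp point. The pads swing forward as they close: fully open they stand 13 mm farther back than shut.
Start: joints at [60.905, 26.786, -0.665, 91.828, 0.344, 61.387, -3.226], TCP at [0.291, -0.581, 0.231] pointing down, gripper open.
Joint ranges: [-144.91, 144.91], [-17.63, 115.5], [-89.93, 88.59], [15.96, 139.68], [-74.01, 254.01], [8.47, 105.57], [-167.45, 167.45]. Speed limits (degrees/s): [147.25, 147.25, 180, 180, 180, 180, 180].

## Interface

Orientations are given as a 3x3 rotation matrix whose columns are the frame's x, y, z axes.
In Python, from workcell import ctrl gives the robot as it stands. The module is installed in compiled form; this text tells all that it offers.
- The arm moves only by the tool arm_command, never from a script. Its arguments are lists of equal length, an entry for each row: "travel": the shift along the tool's x, y, z normalised to -1 to 1, where 1 is 0.15 m, a list of three; "twist": the turn about the tool's z normalised to -1 to 1, where 1 is 90 degrees. A call has 1 to 10 rows; each row shifts and turns the commanded pose from where the row before left it, along the tool's axes as they then stand; what a row does not reach is not made up. A row lasts 1/10 s, in which the tool goes at most 50 mm and 8.59 degrees, less where a joint would pass 70% of its speed; a pose out of reach is approached as far as the arm can. A call with a number of a shift or a turn outside -1 to 1 is refused whole. A call with a gripper value outside its range is refused whole. "fingers" is the finger opening in mm, from 0 to 85.4, set as the call begins (left out, the last holds). The fingers move at their own pace and stop on an object; the grip force is fixed at half the most. Time passes only in rows, so rows that do not move let the fingers close. It gives the time, the measured TCP pose, the force, the opening and the grip force at its end, in the units of the state.
- ctrl.sense(): the state, without advancing time (a new reading comes with each control period).
- ctrl.snapshot(name): name is "scene" or "top" or "wrist"; returns the picture (480x640x3 uint8, red, green, blue); there is no depth.
- ctrl.camera_params(name): a dict with "vertical_fov" (degrees; the focal length in pixels is half the picture's height over the tangent of half this angle, whatever the lens; pixels are square), "cx", "cy" (the principal point, pixels), "dist" ([k1, k2, p1, p2, k3] as OpenCV has them; the pictures are not rectified), "origin" and "rotation" of the camera in the world. Camera axes: x right, y up, looking along -z (the intrinsics and any distortion apply to the point x, -y, -z); pixel columns grow to the right and rows downward; lengths in m; the calibration is good to about 2 mm. A picture is of the moment at which its call begins: read the wrist's pose just before it. camera_params takes no time and is no camera call; for the wrist camera it gives the pose at the moment of the call.
- ctrl.finish_job(): hands the job in; it is judged then, once.
Trained networks look in the newest picture that a camera, given by its name, has taken for a name from the list of things; names that differ only in an ending like _2 or _b are one class to them, and where a whole thing is asked for, a point or a joint stands for the part that bears it (a point fixed in the world has none). Each returns a list of dicts, best first, with "conf" (0 to 1); they miss things now and then, are a little off and sometimes report something else, mostly with a low value. They report only what shows in the picture. A call takes as long as a camera call. They do not tell look-alikes from the thing itself.
- ctrl.silhouettes(camera, label): "mask" (480x640 bool, what is visible of it) and "point" ([column, row] in pixels, amid what is visible of it).
- ctrl.place_of(camera, label): "point" ([column, row] in pixels: a listed point, or the origin of a listed thing).
The state is a dict: "t": time; "joint_positions": joint angles; "joint_vel": joint speeds; "tau": joint torques, N m; "tcp_pos": TCP position; "tcp_rot": TCP orientation; "force": force on the tool from outside, world axes, zero at the start; "wrist_torque": the same for the moment, N m; "finger_gap": finger opening in m; "grasp_force": force on a finger pad.
Only numpy, scipy, OpenCV 4.12 (cv2) and the standard library are available. Lean on these libraries where they do the work, as an engineer would, in place of code of your own. Each camera call takes 0.05 s, during which the arm holds its last target. There are 200 camera calls.

## Working session

There is one attempt and no reset: what is moved stays moved. The work goes in short steps, Python scripts to look and compute and a tool call to move; the robot and the scene stay as the last step left them, time stands still between calls to the robot, and variables do not carry over. Pictures are saved under pics/ and viewed, at most 10 in all, crops included, and the job is handed in when it is done.

Besides the shell and the picture viewer there is one more tool, called after "Request:" by a JSON object that holds its "fn" and its "kwargs", one argument or row to a line. arm_command: Moves the arm, as the interface text tells. Scaled input: -1 to 1 covers 0.15 m each way for a shift and 90 degrees each way for a turn. Its arguments: {"type":"object","properties":{"travel":{"type":"array"},"twist":{"type":"array"},"fingers":{"type":"number"}},"required":["travel","twist"]}

```bash
mkdir -p pics; cat > h.py <<'E'
import numpy as np, cv2
from workcell import ctrl
def K(p):
    f=240/np.tan(np.radians(p["vertical_fov"])/2)
    return np.array([[f,0,p["cx"]],[0,f,p["cy"]],[0,0,1.]])
def ray(p,px):
    u=cv2.undistortPoints(np.array([[px]],float),K(p),np.array(p["dist"],float))[0,0]
    d=np.array(p["rotation"])@np.array([u[0],-u[1],-1.]); return np.array(p["origin"]),d
def at(p,px,z):
    o,d=ray(p,px); return o+d*(z-o[2])/d[2]
def proj(p,P):
    R=np.array(p["rotation"]);c=(np.atleast_2d(P)-np.array(p["origin"]))@R
    c=c*[1,-1,-1]
    return cv2.projectPoints(c.reshape(-1,1,3),np.zeros(3),np.zeros(3),K(p),np.array(p["dist"],float))[0][:,0]
def tri(rs):
    A=np.zeros((3,3));b=np.zeros(3)
    for o,d in rs:
        d=d/np.linalg.norm(d);M=np.eye(3)-np.outer(d,d);A+=M;b+=M@o
    return np.linalg.solve(A,b)
E
python3 - <<'E'
from h import *
for c in("scene","top"):
    im=ctrl.snapshot(c);cv2.imwrite(f"pics/{c}0.png",im[:,:,::-1])
    p=ctrl.camera_params(c);print(c,p["vertical_fov"],np.round(p["origin"],3),np.round(p["rotation"],2).tolist())
    for l in["viewer","pocket","tray_blue","tray_yellow","dimmer","lever_hinge","lever_knob","index_tip","reagent","wash","stainjar","jar"]:
        print(l,[(np.round(r["point"],1).tolist(),round(r["conf"],2)) for r in ctrl.place_of(c,l)][:4])
print(ctrl.sense()["t"])
E
```

```text
scene 47.235442558555654 [ 1.282 -0.485  1.013] [[0.54, -0.59, 0.59], [0.84, 0.37, -0.4], [0.02, 0.72, 0.7]]
viewer [([305.6, 290.7], 0.94)]
pocket [([306.0, 279.6], 0.88)]
tray_blue [([178.3, 331.9], 0.86), ([387.9, 364.7], 0.83), ([130.4, 245.1], 0.65)]
tray_yellow [([161.7, 297.5], 0.87), ([324.6, 329.0], 0.44)]
dimmer [([322.5, 166.7], 0.78), ([383.1, 209.2], 0.6)]
lever_hinge [([328.2, 154.7], 0.81), ([469.5, 220.3], 0.7), ([382.9, 197.0], 0.66), ([161.8, 297.7], 0.51)]
lever_knob [([360.7, 166.0], 0.7), ([442.2, 192.8], 0.61), ([297.4, 124.6], 0.45)]
index_tip [([395.2, 166.1], 0.58), ([455.9, 193.4], 0.48), ([308.3, 128.9], 0.43)]
reagent [([304.6, 288.4], 0.72), ([376.6, 234.0], 0.57)]
wash [([397.6, 291.6], 0.64), ([395.2, 164.7], 0.42)]
stainjar [([346.4, 237.0], 0.88)]
jar [([277.2, 265.7], 0.55)]
top 52.55290473587973 [0.35  0.013 1.345] [[-0.01, 0.99, -0.14], [-1.0, -0.01, 0.0], [0.0, 0.14, 0.99]]
viewer [([331.3, 215.5], 0.58)]
pocket [([327.7, 208.3], 0.88)]
tray_blue [([313.5, 126.4], 0.95), ([440.8, 352.3], 0.86), ([441.5, 232.1], 0.74), ([238.6, 237.4], 0.73)]
tray_yellow [([437.6, 273.0], 0.8), ([336.5, 177.5], 0.44)]
dimmer [([162.6, 200.6], 0.77), ([204.9, 267.0], 0.66), ([216.6, 356.7], 0.57), ([443.8, 252.0], 0.23)]
lever_hinge [([159.4, 192.3], 0.65), ([211.1, 360.3], 0.65), ([200.5, 267.3], 0.59)]
lever_knob [([229.8, 392.3], 0.54)]
index_tip [([181.7, 260.1], 0.56), ([216.1, 385.4], 0.48), ([155.4, 211.4], 0.46)]
reagent [([237.2, 239.8], 0.84)]
wash [([260.4, 173.8], 0.75), ([181.7, 262.6], 0.51)]
stainjar [([266.1, 255.4], 0.91), ([260.8, 174.2], 0.48)]
jar [([336.4, 256.2], 0.56)]
1.3
```

View pics/scene0.png

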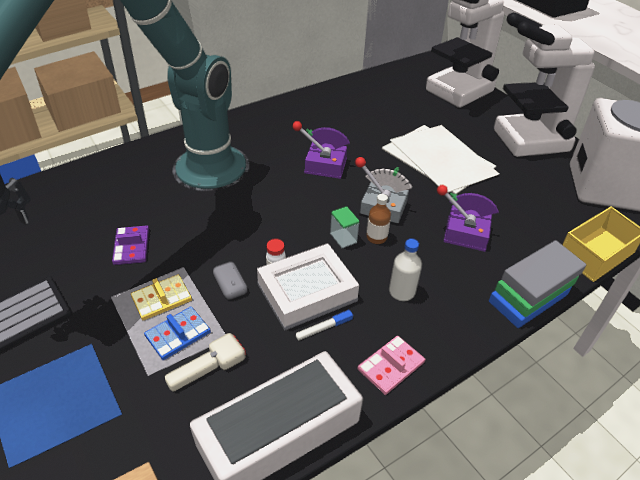

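View pics/top0.png

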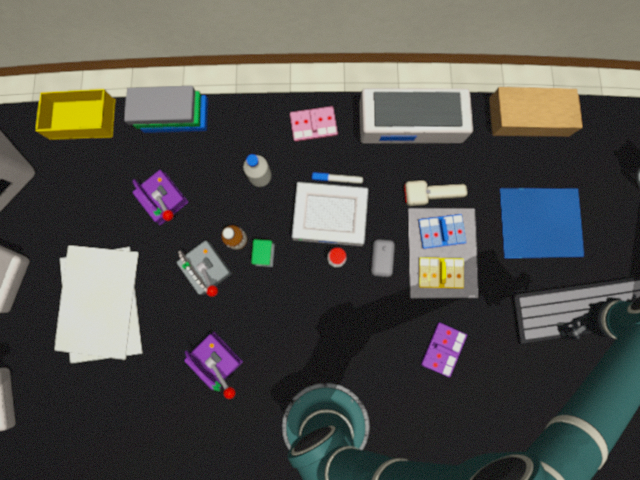

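The scene picture shows the blue tray at (178,330), yellow at (161,297), the viewer at (306,285) and the grey dimmer at (385,195). In the top view the tray look-alikes are yellow (441,272), pink (314,124) and purple (445,350). The blue one I want is at (442,231), on the mat. The grey dimmer is at (204,267), between purple ones at (160,195) and (213,360).

```bash
cat >> h.py <<'E'
from scipy.optimize import minimize
def box(x0,x1,y0,y1,z0,z1): return np.array([[a,b,c] for a in(x0,x1) for b in(y0,y1) for c in(z0,z1)],float)
TRAY=[box(-.042,.042,-.062,.062,0,.014),box(-.030,.030,-.006,.006,.014,.042)]
VIEW=[box(-.075,.075,-.095,.095,0,.058)]
def render(p,parts,x,y,a,z,S=4):
    m=np.zeros((480*S,640*S),np.uint8);c,s=np.cos(a),np.sin(a);R=np.array([[c,-s,0],[s,c,0],[0,0,1]])
    for b in parts:
        h=cv2.convexHull(((proj(p,b@R.T+[x,y,z])+.5)*S).astype(np.float32));cv2.fillConvexPoly(m,np.round(h).astype(np.int32),255)
    return cv2.resize(m,(640,480),interpolation=cv2.INTER_AREA)/255.
def fit(obs,parts,x0,z):
    def f(v):
        e=0
        for p,m in obs:
            r=render(p,parts,v[0],v[1],v[2],z);e+=1-np.minimum(r,m).sum()/np.maximum(r,m).sum()
        return e
    best=None
    for d in(0,.15,-.15):
        s=np.array([x0[0],x0[1],x0[2]+d]);r=minimize(f,s,method="Nelder-Mead",options=dict(initial_simplex=np.array([s,s+[.012,0,0],s+[0,.012,0],s+[0,0,.12]]),xatol=1e-4,fatol=1e-4))
        if best is None or r.fun<best.fun:best=r
    return best.x,best.fun
def near(cam,label,px):
    L=[r for r in ctrl.silhouettes(cam,label)]
    return min(L,key=lambda r:np.hypot(*(np.array(r["point"])-px)))
E
python3 - <<'E'
from h import *
P={c:ctrl.camera_params(c) for c in("scene","top")}
q=dict(tray_blue={"top":(442,231),"scene":(178,331)},viewer={"top":(331,213),"scene":(306,288)},tray_yellow={"top":(441,272),"scene":(162,297)})
for l,d in q.items():
    ms={}
    for c in d:
        r=near(c,l,d[c]);ms[c]=(P[c],r["mask"].astype(float));print(l,c,np.round(r["point"]),r["conf"],r["mask"].sum())
    parts,z,hz=(VIEW,0,.03) if l=="viewer" else (TRAY,.003,.01)
    x0=at(P["top"],d["top"],hz);x0[2]=0
    for k in(["top"],["scene"],["top","scene"]):
        print(l,k,np.round(fit([ms[c] for c in k],parts,x0,z),4) if 0 else [np.round(v,4) for v in fit([ms[c] for c in k],parts,x0,z)])
print("pocket",at(P["top"],(327.7,208.3),.044),at(P["scene"],(306,279.6),.044))
o=ctrl.place_of
for n,a,b in(("hinge",(200.5,267.3),(382.9,197)),("tip",(181.7,260.1),(395.2,166.1)),("knob",(212,291.5),(360.7,162)),("dimmer",(204.9,267),(383.1,209.2))):
    A=ray(P["top"],a);B=ray(P["scene"],b);X=tri([A,B]);print(n,np.round(X,4),np.round(proj(P["top"],X)-a,1),np.round(proj(P["scene"],X)-b,1))
print("reagent",at(P["top"],(233,231),.14))
im=cv2.imread("pics/top0.png");a=cv2.resize(im[190:300,400:500],None,fx=4,fy=4,interpolation=2);b=cv2.resize(im[215:325,150:250],None,fx=4,fy=4,interpolation=2)
s=cv2.imread("pics/scene0.png")
cv2.imwrite("pics/c1.png",np.hstack([a,b]))
E
```

```text
tray_blue top [440. 232.] 0.68 1359
tray_blue scene [178. 331.] 0.76 1917
tray_blue ['top'] [array([ 0.5279, -0.3297,  0.1252]), np.float64(0.032)]
tray_blue ['scene'] [array([ 0.5265, -0.3304,  0.108 ]), np.float64(0.0512)]
tray_blue ['top', 'scene'] [array([ 0.5275, -0.3299,  0.1182]), np.float64(0.0888)]
viewer top [331. 215.] 0.74 4039
viewer scene [305. 283.] 0.78 5691
viewer ['top'] [array([ 0.5742, -0.0155, -0.0887]), np.float64(0.0225)]
viewer ['scene'] [array([ 0.5748, -0.0179, -0.0902]), np.float64(0.0294)]
viewer ['top', 'scene'] [array([ 0.5745, -0.0161, -0.0845]), np.float64(0.0565)]
tray_yellow top [442. 272.] 0.76 1317
tray_yellow scene [161. 297.] 0.65 1697
tray_yellow ['top'] [array([ 0.4136, -0.3232, -0.0608]), np.float64(0.0728)]
tray_yellow ['scene'] [array([ 0.4108, -0.3229, -0.0322]), np.float64(0.0489)]
tray_yellow ['top', 'scene'] [array([ 0.4118, -0.3233, -0.0365]), np.float64(0.1368)]
pocket [ 0.58940707 -0.01099501  0.044     ] [ 0.57153678 -0.01747767  0.044     ]
hinge [0.4299 0.3298 0.0433] [[1.5 0.9]] [[ 1.7 -0.3]]
tip [0.4406 0.3501 0.1491] [[2.2 1.4]] [[ 2.4 -0.5]]
knob [0.3672 0.282  0.1397] [[-0.6 -0.4]] [[-0.7  0.1]]
dimmer [0.4346 0.3298 0.0014] [[0.8 0.5]] [[ 0.9 -0.1]]
reagent [0.51688802 0.22935545 0.14      ]
```

View pics/c1.png

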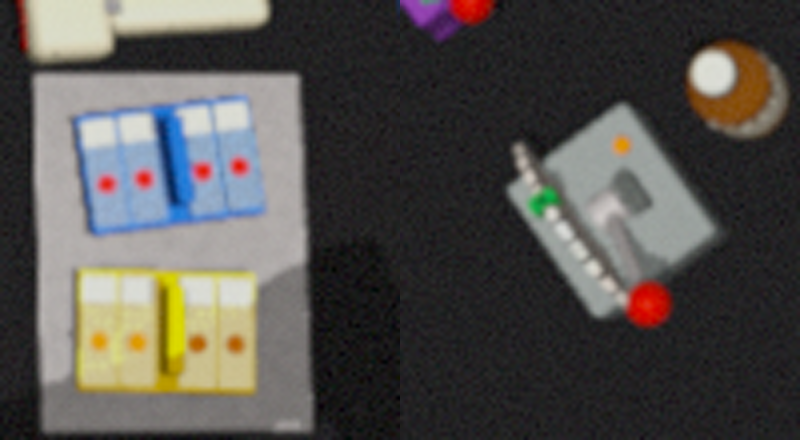

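The crop shows the blue tray's rib clearly at (175,157), with the yellow tray separate below it. The grey dimmer is at (610,210): knob (648,303), index (543,200), with the bottle well clear of the lever's swing.

```bash
cat >> h.py <<'E'
def go(x,y,z,yaw):
    "yaw: world direction (rad) of the tool y axis, mod pi; prints total shift in units in current tool axes (unturned), and total twist"
    s=ctrl.sense();R=np.array(s["tcp_rot"]);d=R.T@(np.array([x,y,z])-s["tcp_pos"])
    ty=R[:,1];cur=np.arctan2(ty[1],ty[0]);dw=(yaw-cur+np.pi/2)%np.pi-np.pi/2
    print("t",round(s["t"],2),"tcp",np.round(s["tcp_pos"],4),"R",np.round(R,3).tolist(),"q7",round(s["joint_positions"][6],1))
    print("shift units",np.round(d/.15,4),"twist units",round(-dw/(np.pi/2),4),"F",np.round(s["force"],1),"gap",round(s["finger_gap"],4),"grip",round(s["grasp_force"],1))
E
python3 -c "
from h import *
go(.527,-.330,.2,np.pi/2+.12)"
```

```text
t 1.6 tcp [ 0.2913 -0.5811  0.2313] R [[0.894, 0.448, -0.0], [0.448, -0.894, -0.0], [-0.0, -0.0, -1.0]] q7 -3.2
shift units [ 2.1549 -0.7922  0.2083] twist units 0.2194 F [ 0.1  0.1 -0.8] gap 0.0849 grip 0.0
```

Request:
{"fn": "arm_command", "kwargs": {
  "travel": [
    [0.2155,-0.0792,0.02],
    [0.2155,-0.0792,0.02],
    [0.2155,-0.0792,0.02],
    [0.2155,-0.0792,0.02],
    [0.2155,-0.0792,0.02],
    [0.2155,-0.0792,0.02],
    [0.2155,-0.0792,0.02],
    [0.2155,-0.0792,0.02],
    [0.2155,-0.0792,0.02],
    [0.2155,-0.0792,0.02]
  ],
  "twist": [0,0,0,0,0,0,0,0,0,0],
  "fingers": 50
}}

```text
t: 2.6
tcp_pos: [0.5279, -0.329, 0.2013]
tcp_rot: [[0.894, 0.448, 0.0], [0.448, -0.894, -0.0], [0.0, 0.0, -1.0]]
force: [0.7, -0.7, 0.4]
finger_gap: 0.05
grasp_force: 0.0
```

Request:
{"fn": "arm_command", "kwargs": {
  "travel": [
    [0,0,0],
    [0,0,0],
    [0,0,0],
    [0,0,0]
  ],
  "twist": [0.073,0.073,0.073,0]
}}

```text
t: 3.0
tcp_pos: [0.5272, -0.3299, 0.2013]
tcp_rot: [[0.993, 0.12, -0.0], [0.12, -0.993, -0.0], [-0.0, 0.0, -1.0]]
force: [0.5, 0.3, -0.1]
finger_gap: 0.05
grasp_force: 0.0
```

```bash
python3 - <<'E'
from h import *
go(.527,-.330,.021,np.pi/2+.12)
p=ctrl.camera_params("wrist");im=ctrl.snapshot("wrist");cv2.imwrite("pics/w1.png",im[:,:,::-1])
L=ctrl.silhouettes("wrist","tray_blue");
for r in L: print(r["point"],r["conf"],r["mask"].sum())
o=p["origin"];print(np.round(o,3))
px=proj(p,[.527,-.33,.01])[0];r=min(L,key=lambda r:np.hypot(*(np.array(r["point"])-px)))
print(px,[np.round(v,4) for v in fit([(p,r["mask"].astype(float))],TRAY,[.527,-.33,.12],.003)])
E
```

```text
t 3.0 tcp [ 0.5272 -0.3299  0.2013] R [[0.993, 0.12, -0.0], [0.12, -0.993, -0.0], [-0.0, 0.0, -1.0]] q7 -55.0
shift units [-9.0000e-04  1.0000e-04  1.2019e+00] twist units 0.0004 F [ 0.5  0.3 -0.1] gap 0.05 grip 0.0
[326.7, 204.1] 0.75 11396
[ 0.594 -0.322  0.343]
[326.97932822 210.49422555] [array([ 0.5278, -0.3316,  0.1124]), np.float64(0.0249)]
```

View pics/w1.png

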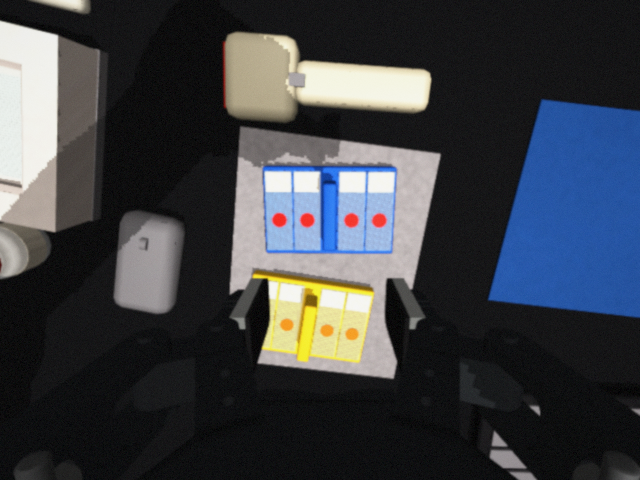

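The wrist view shows the blue tray square to the tool: rib at (329,212), the yellow tray below at (310,315). Going down on the rib.

Request:
{"fn": "arm_command", "kwargs": {
  "travel": [
    [0,0.006,0.2],
    [0,0,0.2],
    [0,0,0.2],
    [0,0,0.2],
    [0,0,0.2],
    [0,0,0.1],
    [0,0,0.06],
    [0,0,0.03],
    [0,0,0],
    [0,0,0]
  ],
  "twist": [0,0,0,0,0,0,0,0,0,0]
}}

```text
t: 4.1
tcp_pos: [0.528, -0.3313, 0.024]
tcp_rot: [[0.993, 0.121, 0.002], [0.121, -0.993, -0.001], [0.002, 0.001, -1.0]]
force: [-0.4, 0.2, -0.1]
finger_gap: 0.0502
grasp_force: 0.0
```

Request:
{"fn": "arm_command", "kwargs": {
  "travel": [
    [0,0,0],
    [0,0,0],
    [0,0,0],
    [0,0,0],
    [0,0,0],
    [0,0,0]
  ],
  "twist": [0,0,0,0,0,0],
  "fingers": 0
}}

```text
t: 4.7
tcp_pos: [0.5277, -0.3312, 0.0237]
tcp_rot: [[0.993, 0.12, 0.001], [0.12, -0.993, -0.001], [0.001, 0.001, -1.0]]
force: [-1.1, 0.7, 5.4]
finger_gap: 0.0104
grasp_force: 61.3
```

Request:
{"fn": "arm_command", "kwargs": {
  "travel": [
    [0,0,-0.04],
    [0,0,-0.08],
    [0,0,-0.12],
    [0,0,-0.14],
    [0,0,-0.14],
    [0,0,-0.14],
    [0,0,-0.12],
    [0,0,-0.08],
    [0,0,-0.04],
    [0,0,0]
  ],
  "twist": [0,0,0,0,0,0,0,0,0,0]
}}

```text
t: 5.7
tcp_pos: [0.5273, -0.331, 0.1585]
tcp_rot: [[0.993, 0.12, 0.001], [0.12, -0.993, -0.001], [0.001, 0.001, -1.0]]
force: [0.1, 1.0, -2.2]
finger_gap: 0.0107
grasp_force: 60.1
```

```bash
python3 - <<'E'
from h import *
go(.5745,-.0165,.15,np.pi/2-.0887)
p=ctrl.camera_params("wrist");im=ctrl.snapshot("wrist");cv2.imwrite("pics/w2.png",im[:,:,::-1])
s=ctrl.sense();L=ctrl.silhouettes("wrist","tray_blue")
R=np.array(s["tcp_rot"]);t=np.array(s["tcp_pos"])
r=max(L,key=lambda r:r["mask"].sum());print([(r["point"],r["conf"],r["mask"].sum()) for r in L])
v,e=fit([(p,r["mask"].astype(float))],TRAY,[t[0],t[1],.115],t[2]-.021);print("tray",np.round(v,4),e,"rel",np.round(R.T@(np.array([v[0],v[1],t[2]-.021])-t),4))
print(s["wrist_torque"])
E
```

```text
t 5.7 tcp [ 0.5273 -0.331   0.1585] R [[0.993, 0.12, 0.001], [0.12, -0.993, -0.001], [0.001, 0.001, -1.0]] q7 -55.1
shift units [ 0.5644 -2.0437  0.0555] twist units 0.1333 F [ 0.1  1.  -2.2] gap 0.0107 grip 60.1
[([323.4, 253.0], 0.92, np.int64(33950))]
tray [ 0.5273 -0.331   0.1155] 0.2934473608820103 rel [0.0004 0.0003 0.021 ]
[-0.01022452 -0.02154928  0.01629319]
```

View pics/w2.png

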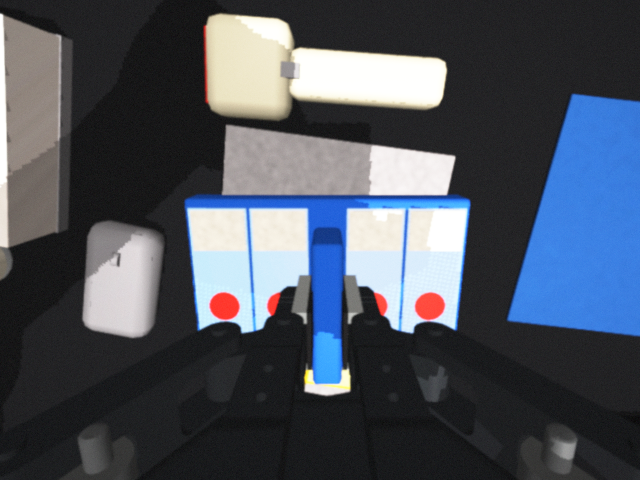

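The tray hangs level and square in the grip, with its far edge at row 197, columns 187–469. Next I move in front of the viewer, to see it from the wrist.

```bash
cat >> h.py <<'E'
def fitrow(p,m,parts,x0,z,rmax):
    w=np.zeros((480,640));w[:rmax]=1
    def f(v):
        r=render(p,parts,v[0],v[1],v[2],z)*w;return 1-np.minimum(r,m*w).sum()/np.maximum(r,m*w).sum()
    s=np.array(x0);r=minimize(f,s,method="Nelder-Mead",options=dict(initial_simplex=np.array([s,s+[.012,0,0],s+[0,.012,0],s+[0,0,.1]]),xatol=1e-4,fatol=1e-4));return r.x,r.fun
E
python3 - <<'E'
from h import *
s=ctrl.sense();p=ctrl.camera_params("wrist");t=np.array(s["tcp_pos"]);R=np.array(s["tcp_rot"])
m=max(ctrl.silhouettes("wrist","tray_blue"),key=lambda r:r["mask"].sum())["mask"].astype(float)
for dz in(.0185,.0205,.0225):
    v,e=fitrow(p,m,TRAY,[t[0],t[1],.115],t[2]-dz,270);print(dz,np.round(v,4),round(e,4),"rel",np.round(R.T@(np.array([v[0],v[1],t[2]])-t),4))
go(.47,-.018,.165,np.pi/2-.0887)
E
```

```text
0.0185 [ 0.5268 -0.3311  0.1199] 0.0377 rel [ 0.0002  0.0005 -0.    ]
0.0205 [ 0.5264 -0.331   0.1194] 0.0248 rel [-0.0002  0.0004 -0.    ]
0.0225 [ 0.5262 -0.3308  0.1209] 0.0118 rel [-0.0004  0.0001  0.    ]
t 5.85 tcp [ 0.5265 -0.3305  0.1567] R [[0.993, 0.12, -0.002], [0.12, -0.993, 0.001], [-0.002, -0.001, -1.0]] q7 -55.1
shift units [-0.1232 -2.1138 -0.0528] twist units 0.1333 F [-0.3  0.1 -2.9] gap 0.0109 grip 60.1
```

Request:
{"fn": "arm_command", "kwargs": {
  "travel": [
    [-0.01,-0.08,-0.005],
    [-0.01,-0.16,-0.006],
    [-0.01,-0.2,-0.006],
    [-0.012,-0.2,-0.006],
    [-0.012,-0.2,-0.006],
    [-0.012,-0.2,-0.006],
    [-0.012,-0.2,-0.006],
    [-0.012,-0.2,-0.006],
    [-0.012,-0.2,-0.006],
    [-0.012,-0.2,0]
  ],
  "twist": [0,0,0,0,0,0,0,0,0,0]
}}

```text
t: 6.85
tcp_pos: [0.4758, -0.057, 0.1655]
tcp_rot: [[0.993, 0.121, -0.001], [0.121, -0.993, 0.0], [-0.001, -0.0, -1.0]]
force: [-0.5, 0.0, -3.5]
finger_gap: 0.0112
grasp_force: 60.1
```

Request:
{"fn": "arm_command", "kwargs": {
  "travel": [
    [-0.01,-0.14,0],
    [0,-0.08,0],
    [0,-0.05,0],
    [0,0,0],
    [0,0,0],
    [0,0,0],
    [0,0,0]
  ],
  "twist": [0,0,0,0.0444,0.0444,0.0445,0]
}}

```text
t: 7.55
tcp_pos: [0.4706, -0.0197, 0.1656]
tcp_rot: [[0.996, -0.09, -0.0], [-0.09, -0.996, -0.001], [-0.0, 0.001, -1.0]]
force: [0.4, 0.3, -2.6]
finger_gap: 0.0101
grasp_force: 60.1
```

```bash
python3 - <<'E'
from h import *
p=ctrl.camera_params("wrist");im=ctrl.snapshot("wrist");cv2.imwrite("pics/w3.png",im[:,:,::-1])
L=ctrl.silhouettes("wrist","viewer")
m=max(L,key=lambda r:r["mask"].sum())["mask"].astype(float)
ys=np.where(m.any(1))[0];print(ys.min(),ys.max())
for rm in(150,180,210): print(rm,[np.round(v,4) for v in fitrow(p,m,VIEW,[.5745,-.016,-.088],0,rm)])
print([(r["point"],r["conf"]) for r in ctrl.place_of("wrist","pocket")])
print(proj(p,[.5745,-.016,.044]))
go(.5745,-.0165,.15,np.pi/2-.0887)
E
```

```text
0 194
150 [array([ 0.5772, -0.0193, -0.0953]), np.float64(0.0085)]
180 [array([ 0.5769, -0.0189, -0.0971]), np.float64(0.0083)]
210 [array([ 0.5753, -0.0189, -0.0991]), np.float64(0.0095)]
[([314.6, 85.8], 0.64)]
[[308.12737946  83.95490354]]
t 7.7 tcp [ 0.4706 -0.0193  0.1656] R [[0.996, -0.088, -0.0], [-0.088, -0.996, -0.0], [-0.0, 0.0, -1.0]] q7 -99.2
shift units [ 0.6886 -0.0798  0.1039] twist units 0.0004 F [ 0.7  0.5 -2.5] gap 0.0106 grip 60.1
```

View pics/w3.png

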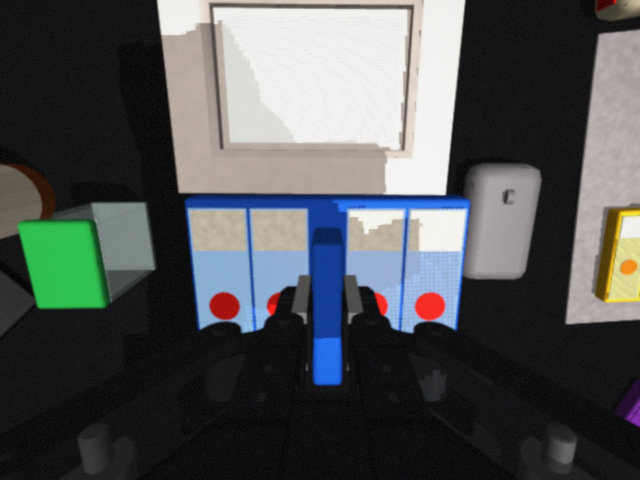

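The viewer is at the top of the picture. The pocket mouth runs (209,3)–(417,5)–(412,157)–(217,154) and the near edge is at row 192. I'll refine the pocket from its lines.

```bash
python3 - <<'E'
from h import *
p=ctrl.camera_params("wrist");im=cv2.imread("pics/w3.png")
for z in(.058,.044):
    Q=np.array([at(p,c,z) for c in((209,3),(417,5),(412,157),(217,154))])
    print(z,np.round(Q[:,:2],4).tolist(),"c",Q.mean(0),"len",np.linalg.norm(Q[0]-Q[1]),np.linalg.norm(Q[2]-Q[3]),np.linalg.norm(Q[1]-Q[2]),np.linalg.norm(Q[0]-Q[3]))
A,B=at(p,(180,192.5),.058),at(p,(446,193),.058);print("near edge",A,B,np.linalg.norm(A-B),np.arctan2(A[0]-B[0],-(A[1]-B[1])))
# overlay of model for two poses
o=[]
for v in((.5745,-.016,-.0887),(.5765,-.019,-.0965)):
    k=cv2.resize(im,None,fx=1,fy=1);c,s=np.cos(v[2]),np.sin(v[2]);R=np.array([[c,-s,0],[s,c,0],[0,0,1]])
    k=cv2.resize(im[:210,140:490],None,fx=2,fy=2,interpolation=2)
    for hx,hy,z,col in((.075,.095,.058,(0,0,255)),(.05,.07,.058,(0,200,0)),(.045,.065,.044,(255,0,0)),(.045,.065,.053,(255,0,255))):
        P=np.array([[hx,hy,z],[hx,-hy,z],[-hx,-hy,z],[-hx,hy,z]])@R.T+[v[0],v[1],0]
        cv2.polylines(k,[np.round((proj(p,P)-[140,0]+.5)*2*8).astype(np.int32)],True,col,1,cv2.LINE_AA,3)
    o.append(k[:300])
cv2.imwrite("pics/c2.png",np.vstack(o))
E
```

```text
0.058 [[0.6235, 0.0404], [0.6112, -0.0877], [0.5196, -0.0827], [0.5335, 0.0514]] c [ 0.57196142 -0.01966517  0.058     ] len 0.12866701612440753 0.13486337584284128 0.09178182847801082 0.09074012698579167
0.044 [[0.6284, 0.0441], [0.6154, -0.0912], [0.5186, -0.086], [0.5332, 0.0557]] c [ 0.57390104 -0.01936216  0.044     ] len 0.13589294178942637 0.1424372883973348 0.09693628600689584 0.09583608267189936
near edge [0.50935698 0.08205817 0.058     ] [ 0.4923601  -0.10619422  0.058     ] 0.1890181369323267 3.0515490824356024
```

View pics/c2.png

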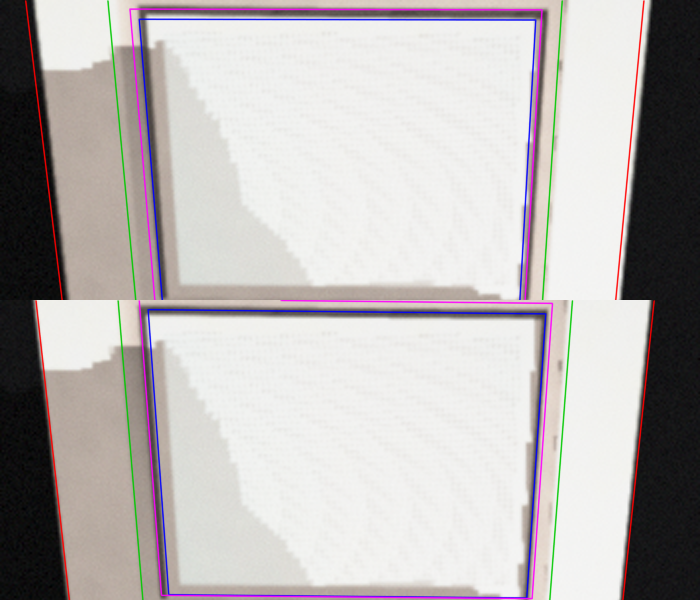

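```bash
python3 -c "
from h import *
go(.5755,-.0185,.11,np.pi/2-.0905)"
```

```text
t 7.7 tcp [ 0.4706 -0.0193  0.1656] R [[0.996, -0.088, -0.0], [-0.088, -0.996, -0.0], [-0.0, 0.0, -1.0]] q7 -99.2
shift units [ 0.6965 -0.0672  0.3706] twist units 0.0016 F [ 0.7  0.5 -2.5] gap 0.0106 grip 60.1
```

Request:
{"fn": "arm_command", "kwargs": {
  "travel": [
    [0.06,-0.0067,0],
    [0.1,-0.01,0],
    [0.12,-0.01,0],
    [0.12,-0.01,0],
    [0.12,-0.01,0.03],
    [0.1,-0.01,0.08],
    [0.0515,-0.0075,0.1],
    [0.025,-0.003,0.08],
    [0,0,0.05],
    [0,0,0.03]
  ],
  "twist": [0,0,0,0,0,0,0,0.0016,0,0]
}}

```text
t: 8.7
tcp_pos: [0.5749, -0.0182, 0.1092]
tcp_rot: [[0.996, -0.091, -0.002], [-0.091, -0.996, -0.0], [-0.002, 0.0, -1.0]]
force: [0.1, 0.8, -2.5]
finger_gap: 0.0105
grasp_force: 60.2
```

Request:
{"fn": "arm_command", "kwargs": {
  "travel": [
    [0,0,0],
    [0,0,0],
    [0,0,0]
  ],
  "twist": [0,0,0]
}}

```text
t: 9.0
tcp_pos: [0.5758, -0.0182, 0.1109]
tcp_rot: [[0.996, -0.091, 0.001], [-0.091, -0.996, -0.0], [0.001, -0.0, -1.0]]
force: [-0.5, 0.7, -3.1]
finger_gap: 0.0101
grasp_force: 60.1
```

```bash
python3 - <<'E'
from h import *
go(.5755,-.0185,.0657,np.pi/2-.0905)
p=ctrl.camera_params("wrist");s=ctrl.sense();t=np.array(s["tcp_pos"]);R=np.array(s["tcp_rot"])
im=ctrl.snapshot("wrist");cv2.imwrite("pics/w4.png",im[:,:,::-1])
m=max(ctrl.silhouettes("wrist","tray_blue"),key=lambda r:r["mask"].sum())["mask"].astype(float)
v,e=fitrow(p,m,TRAY,[t[0],t[1],-.09],t[2]-.0215,270);print(np.round(v,4),e)
m=max(ctrl.silhouettes("wrist","viewer"),key=lambda r:r["mask"].sum())["mask"].astype(float)
for l in("top","scene"):
    ctrl.snapshot(l);q=ctrl.camera_params(l);mm=near(l,"tray_blue",proj(q,t)[0]);print(l,mm["point"],[np.round(a,4) for a in fit([(q,mm["mask"].astype(float))],TRAY,[t[0],t[1],-.09],t[2]-.021)])
E
```

```text
t 9.0 tcp [ 0.5758 -0.0182  0.1109] R [[0.996, -0.091, 0.001], [-0.091, -0.996, -0.0], [0.001, -0.0, -1.0]] q7 -100.1
shift units [-0.0023  0.0024  0.3016] twist units -0.0004 F [-0.5  0.7 -3.1] gap 0.0101 grip 60.1
[ 0.5756 -0.0178 -0.0918] 0.01653748487340745
top [312.1, 218.7] [array([0.5787, 0.0093, 0.0399]), np.float64(0.8969)]
scene [304.1, 266.8] [array([ 0.5754, -0.0166, -0.1309]), np.float64(0.2263)]
```

View pics/w4.png

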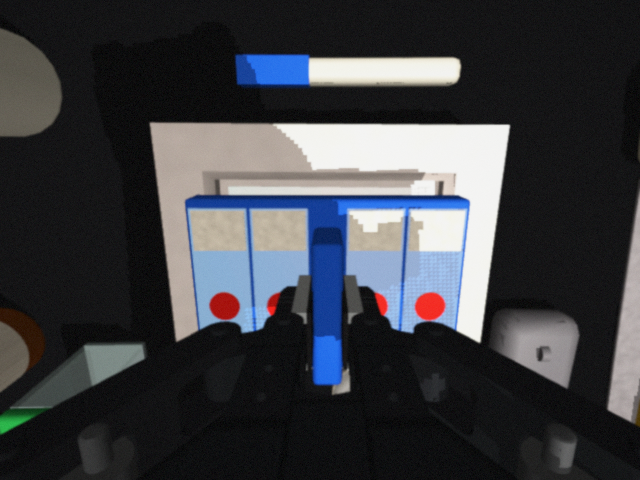

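The tray sits centred over the pocket: mouth corners at (203,172) and (456,174), viewer far corners at (151,123) and (509,125). One numeric check before lowering.

```bash
python3 - <<'E'
from h import *
p=ctrl.camera_params("wrist")
for a,b,h in(((151,123),(509,125),.075),((203.5,172),(456,174),.05)):
    A,B=at(p,a,.058),at(p,b,.058);d=A-B;L=np.linalg.norm(d);yx=d[:2]/L;xx=np.array([yx[1],-yx[0]]);print(L,"yaw",np.arctan2(-yx[0],yx[1]),"centre",((A+B)/2)[:2]-xx*h)
E
```

```text
0.18767234684587536 yaw -0.09688938971887673 centre [ 0.57445915 -0.01920889]
0.13765408975010165 yaw -0.099382325254048 centre [ 0.57417088 -0.01910631]
```

Request:
{"fn": "arm_command", "kwargs": {
  "travel": [
    [0,0.001,0.03],
    [0,0,0.05],
    [0,0,0.05],
    [0,0,0.04],
    [0,0,0.02],
    [0,0,0]
  ],
  "twist": [0,0,0,0,0,0]
}}

```text
t: 9.95
tcp_pos: [0.5751, -0.0183, 0.0809]
tcp_rot: [[0.996, -0.091, -0.001], [-0.091, -0.996, -0.0], [-0.001, 0.0, -1.0]]
force: [0.3, 0.2, -1.8]
finger_gap: 0.0108
grasp_force: 60.1
```

Request:
{"fn": "arm_command", "kwargs": {
  "travel": [
    [-0.002,0.004,0.02],
    [0,0,0.02],
    [0,0,0.02],
    [0,0,0.015],
    [0,0,0.01],
    [0,0,0]
  ],
  "twist": [0.002,0,0,0,0,0]
}}

```text
t: 10.55
tcp_pos: [0.575, -0.0188, 0.0687]
tcp_rot: [[0.996, -0.094, -0.001], [-0.094, -0.996, -0.0], [-0.001, 0.0, -1.0]]
force: [-0.3, -0.1, -2.4]
finger_gap: 0.0105
grasp_force: 60.1
```

Inside the pocket with no contact force. The last few millimetres go slowly.

Request:
{"fn": "arm_command", "kwargs": {
  "travel": [
    [0,0,0.008],
    [0,0,0.008],
    [0,0,0.006],
    [0,0,0.003],
    [0,0,0]
  ],
  "twist": [0,0,0,0,0]
}}

```text
t: 11.05
tcp_pos: [0.5751, -0.0189, 0.0651]
tcp_rot: [[0.996, -0.094, -0.0], [-0.094, -0.996, -0.0], [-0.0, 0.0, -1.0]]
force: [-0.0, 0.4, -2.6]
finger_gap: 0.0108
grasp_force: 60.1
```

Request:
{"fn": "arm_command", "kwargs": {
  "travel": [
    [0,0,0.005],
    [0,0,0.003],
    [0,0,0.003],
    [0,0,0]
  ],
  "twist": [0,0,0,0]
}}

```text
t: 11.45
tcp_pos: [0.5752, -0.0189, 0.0646]
tcp_rot: [[0.996, -0.094, 0.0], [-0.094, -0.996, -0.0], [0.0, 0.0, -1.0]]
force: [-3.5, 1.0, 6.8]
finger_gap: 0.0106
grasp_force: 61.7
```

Contact came at 0.0646 against the expected 0.0647, so the tray is home. I release and rise.

Request:
{"fn": "arm_command", "kwargs": {
  "travel": [
    [0,0,0],
    [0,0,0],
    [0,0,0],
    [0,0,0]
  ],
  "twist": [0,0,0,0],
  "fingers": 40
}}

```text
t: 11.85
tcp_pos: [0.5752, -0.0188, 0.0635]
tcp_rot: [[0.996, -0.094, 0.0], [-0.094, -0.996, -0.0], [0.0, 0.0, -1.0]]
force: [-0.2, -0.2, 0.5]
finger_gap: 0.0398
grasp_force: 0.0
```

Request:
{"fn": "arm_command", "kwargs": {
  "travel": [
    [0,0,-0.05],
    [0,0,-0.1],
    [0,0,-0.2],
    [0,0,-0.2],
    [0,0,-0.2],
    [0,0,-0.2],
    [0,0,-0.2],
    [0,0,-0.1],
    [0,0,0],
    [0,0,0]
  ],
  "twist": [0,0,0,0,0,0,0,0,0,0]
}}

```text
t: 12.85
tcp_pos: [0.575, -0.0189, 0.2515]
tcp_rot: [[0.996, -0.094, 0.001], [-0.094, -0.996, -0.0], [0.001, 0.0, -1.0]]
force: [-0.6, -0.3, 0.2]
finger_gap: 0.04
grasp_force: 0.0
```

```bash
python3 - <<'E'
from h import *
p=ctrl.camera_params("wrist");im=ctrl.snapshot("wrist")
m=max(ctrl.silhouettes("wrist","tray_blue"),key=lambda r:r["mask"].sum())["mask"].astype(float)
v0=max(ctrl.silhouettes("wrist","viewer"),key=lambda r:r["mask"].sum())
for z in(.044,.048): print("tray z",z,[np.round(a,4) for a in fit([(p,m)],TRAY,[.575,-.0188,-.09],z)])
print("viewer",[np.round(a,4) for a in fit([(p,np.maximum(m,v0["mask"]))],VIEW,[.575,-.0188,-.09],0)])
# dimmer
P={c:ctrl.camera_params(c) for c in("scene","top")}
for c in P:
    i=ctrl.snapshot(c);cv2.imwrite(f"pics/{c}1.png",i[:,:,::-1])
a=cv2.resize(im[60:440,100:560],None,fx=1,fy=1)[:,:,::-1]
t=cv2.imread("pics/top1.png")[220:315,165:240];s=cv2.imread("pics/scene1.png")[140:235,340:415]
r=np.hstack([cv2.resize(k,(300,380),interpolation=2) for k in(t,s)])
cv2.imwrite("pics/c3.png",np.hstack([cv2.resize(a,(200,165)),np.zeros((165,0,3),np.uint8)]) if 0 else np.vstack([r,np.pad(cv2.resize(a,(260,215)),((0,0),(0,340),(0,0)))]))
go(.43,.33,.3,0)
E
```

```text
tray z 0.044 [array([ 0.5758, -0.0184, -0.1027]), np.float64(0.0191)]
tray z 0.048 [array([ 0.5766, -0.0183, -0.1085]), np.float64(0.0332)]
viewer [array([ 0.5747, -0.0188, -0.0974]), np.float64(0.0205)]
t 13.1 tcp [ 0.5746 -0.0189  0.2499] R [[0.996, -0.094, -0.002], [-0.094, -0.996, -0.0], [-0.002, 0.0, -1.0]] q7 -98.9
shift units [-1.1793 -2.2247 -0.3317] twist units 0.94 F [-0.2  0.7  0.9] gap 0.0398 grip 0.0
```

View pics/c3.png

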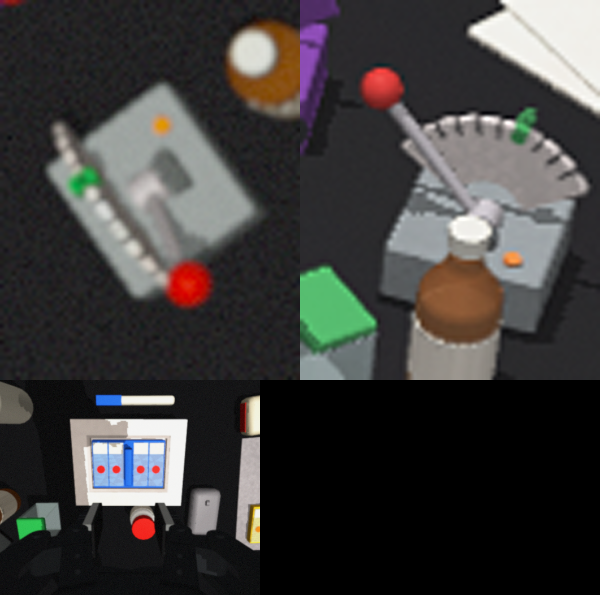

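The tray lies flat in the pocket at (130,465) of the crop. Its fit matches the pocket at the 44 mm floor to within 1 mm. In the scene crop the knob is at (382,88) and the green index at (525,125), to the right of upright. Now to hover over the dimmer.

Request:
{"fn": "arm_command", "kwargs": {
  "travel": [
    [-0.08,-0.15,-0.04],
    [-0.12,-0.23,-0.04],
    [-0.13,-0.25,-0.04],
    [-0.13,-0.25,-0.04],
    [-0.13,-0.25,-0.04],
    [-0.13,-0.25,-0.04],
    [-0.13,-0.25,-0.04],
    [-0.13,-0.25,-0.03],
    [-0.12,-0.23,-0.02],
    [-0.08,-0.11,0]
  ],
  "twist": [0,0,0,0,0,0,0,0,0,0],
  "fingers": 50
}}

```text
t: 14.1
tcp_pos: [0.4283, 0.333, 0.3005]
tcp_rot: [[0.996, -0.09, -0.001], [-0.09, -0.996, 0.001], [-0.001, -0.001, -1.0]]
force: [-0.5, 0.2, 0.3]
finger_gap: 0.05
grasp_force: 0.0
```

Request:
{"fn": "arm_command", "kwargs": {
  "travel": [
    [0,0,0],
    [0,0,0],
    [0,0,0],
    [0,0,0],
    [0,0,0],
    [0,0,0],
    [0,0,0]
  ],
  "twist": [-0.088,-0.088,-0.088,-0.088,-0.088,0,0]
}}

```text
t: 14.8
tcp_pos: [0.4303, 0.3291, 0.3001]
tcp_rot: [[0.829, 0.559, -0.001], [0.559, -0.829, -0.0], [-0.001, -0.0, -1.0]]
force: [-1.2, -0.8, 0.0]
finger_gap: 0.0496
grasp_force: 0.0
```

```bash
cat > dim.py <<'E'
from h import *
from scipy.optimize import least_squares
HB=lambda im:cv2.cvtColor(im,cv2.COLOR_RGB2HSV)
def blobs(im,kind):
    h=HB(im)
    m=((h[...,0]<6)|(h[...,0]>172))&(h[...,1]>170)&(h[...,2]>70) if kind=="red" else (h[...,0]>50)&(h[...,0]<85)&(h[...,1]>110)&(h[...,2]>40)
    n,l,s,c=cv2.connectedComponentsWithStats(m.astype(np.uint8));return [(c[i],s[i,4],s[i,:4]) for i in range(1,n) if s[i,4]>8]
def nearest(bl,px): return min(bl,key=lambda b:np.hypot(*(b[0]-px)))
def fr(x,y,a):
    c,s=np.cos(a),np.sin(a);return np.array([[c,-s,0],[s,c,0],[0,0,1]]),np.array([x,y,.05])
def lev(v,th,r,yo=0):
    R,h=fr(*v[:3]);return h+R@np.array([r*np.sin(th-.85),yo,r*np.cos(th-.85)])
E
python3 - <<'E'
from dim import *
p=ctrl.camera_params("wrist");im=ctrl.snapshot("wrist");cv2.imwrite("pics/w5.png",im[:,:,::-1]);np.save("w5.npy",[p],allow_pickle=True)
go(.43,.33,.3,np.radians(-55))
v=(.43,.33,np.radians(35))
print("exp knob",proj(p,lev(v,0,.12)),"tip",proj(p,lev(v,1.1,.088,.02)),"hinge",proj(p,lev(v,0,0)))
for k in("red","green"): print(k,[(np.round(c,1).tolist(),a,b.tolist()) for c,a,b in blobs(im,k)])
for l in["lever_knob","index_tip","lever_hinge","dimmer"]:
    print(l,[(np.round(r["point"],1).tolist(),round(r["conf"],2)) for r in ctrl.place_of("wrist",l)][:4])
for c in("top","scene"):
    i=cv2.imread(f"pics/{c}1.png")[:,:,::-1]
    for k in("red","green"): print(c,k,[(np.round(q,1).tolist(),a,b.tolist()) for q,a,b in blobs(i,k)])
E
```

```text
t 14.85 tcp [0.4303 0.3292 0.3002] R [[0.829, 0.56, -0.001], [0.56, -0.829, -0.0], [-0.001, -0.0, -1.0]] q7 -102.8
shift units [ 0.0015 -0.0055  0.0012] twist units -0.0108 F [ 0.3 -0.6  0.7] gap 0.0499 grip 0.0
exp knob [[327.55502165 304.81319685]] tip [[302.50432694 191.81924836]] hinge [[326.08584546 199.5796931 ]]
red [([345.1, 29.8], np.int32(1040), [328, 11, 35, 39]), ([617.6, 244.8], np.int32(99), [612, 240, 12, 11]), ([633.0, 258.9], np.int32(94), [627, 254, 13, 11]), ([334.1, 300.0], np.int32(677), [320, 286, 29, 29]), ([590.1, 350.1], np.int32(1223), [568, 332, 44, 38])]
green [([316.5, 4.1], np.int32(174), [307, 0, 20, 12]), ([308.2, 197.6], np.int32(204), [299, 192, 20, 12]), ([472.6, 258.4], np.int32(2647), [436, 224, 74, 69]), ([543.3, 267.2], np.int32(15), [540, 265, 7, 5])]
lever_knob [([344.2, 31.4], 0.75), ([335.6, 302.3], 0.65)]
index_tip [([320.3, 8.0], 0.48)]
lever_hinge [([329.6, 202.5], 0.86)]
dimmer [([249.8, 347.3], 0.9), ([554.8, 321.6], 0.68), ([330.5, 194.9], 0.55)]
top red [([404.7, 193.7], np.int32(18), [404, 186, 3, 16]), ([167.8, 215.2], np.int32(88),
[... 778 characters left out ...]
int32(228), [267, 239, 17, 16]), ([132.3, 247.2], np.int32(14), [130, 246, 5, 4]), ([131.3, 255.0], np.int32(13), [129, 254, 5, 3]), ([323.3, 267.0], np.int32(13), [321, 266, 5, 3]), ([313.7, 270.8], np.int32(9), [312, 270, 4, 3]), ([297.1, 276.8], np.int32(12), [295, 276, 5, 3]), ([287.0, 280.5], np.int32(16), [285, 279, 5, 4]), ([409.1, 351.7], np.int32(16), [407, 350, 5, 4]), ([387.8, 369.7], np.int32(21), [385, 368, 6, 5]), ([379.0, 377.0], np.int32(21), [377, 375, 5, 5])]
scene green [([395.7, 170.6], np.int32(31), [393, 167, 6, 9]), ([453.5, 195.8], np.int32(27), [450, 193, 7, 8]), ([344.9, 216.6], np.int32(356), [331, 206, 28, 22]), ([526.5, 296.9], np.int32(787), [495, 276, 84, 41])]
```

```bash
cat >> dim.py <<'E'
def joint(obs,v0,fixth=None):
    "obs: list (p,knob px,index px,hinge px|None,sig px); params x,y,yaw,thi,ri,thl"
    def f(v):
        r=[]
        th=v[5] if fixth is None else fixth
        for p,k,g,h,s in obs:
            if k is not None:r+=list((proj(p,lev(v,th,.12))[0]-k)/s)
            if g is not None:r+=list((proj(p,lev(v,v[3],v[4],.02))[0]-g)/s)
            if h is not None:r+=list((proj(p,lev(v,0,0))[0]-h)/(3*s))
        r+=[(v[4]-.08)/.004];return np.array(r)
    s=least_squares(f,v0,x_scale=[.01,.01,.1,.1,.01,.1]);return s.x,f(s.x)
E
python3 - <<'E'
from dim import *
p=np.load("w5.npy",allow_pickle=True)[0];T=ctrl.camera_params("top");S=ctrl.camera_params("scene")
W=(p,(334.1,300),(308.2,197.6),(329.6,202.5),1.5);A=(T,(212.1,291),(185.5,264.7),None,.8);B=(S,(360.1,161.5),(395.7,170.6),None,.8)
v0=[.43,.33,.61,1.1,.08,0]
for n,o in(("all",[W,A,B]),("W",[W]),("AB",[A,B])):
  for fx in(0,None):
    v,r=joint(o,v0,fx);print(n,fx,np.round(v,4),"deg",round(np.degrees(v[2]),1),"res",np.round(r,1))
# box silhouette in wrist
import itertools
ctrl.snapshot("wrist")
L=ctrl.silhouettes("wrist","dimmer")
print([(np.round(r["point"]).tolist(),r["conf"],int(r["mask"].sum())) for r in L])
r=min(L,key=lambda r:np.hypot(*(np.array(r["point"])-(330,200))));np.save("dm.npy",r["mask"])
Q=lambda: [box(-.055,.055,-.05,.05,0,.05),np.array([[.072*np.sin(a),y,.05+.072*np.cos(a)] for a in np.linspace(-1.2,1.2,13) for y in(.017,.023)])]
m=r["mask"].astype(float)
print("box fit",[np.round(a,4) for a in fit([(p,m)],Q(),[.43,.33,.6],0)])
E
```

```text
all 0 [0.4387 0.3307 0.5994 0.9507 0.0788 0.    ] deg 34.3 res [-2.1 -1.6  0.  -0.2  0.1 -2.2  1.2  1.6 -0.  -0.  -2.1  4.3 -0.2 -0.3
 -0.3]
all None [0.4303 0.3245 0.6265 1.0883 0.0801 0.1631] deg 35.9 res [-0.3  0.3 -0.  -0.2  0.1 -0.1 -0.2 -0.6  0.   0.1 -0.4  0.2 -0.3 -0.1
  0. ]
W 0 [0.4361 0.3286 0.631  0.9972 0.08   0.    ] deg 36.2 res [ 0.   0.5 -0.   0.   0.1 -1.5 -0. ]
W None [0.4299 0.3242 0.6312 1.0917 0.08   0.1797] deg 36.2 res [-0.   0.  -0.   0.   0.2 -0.  -0. ]
AB 0 [0.441  0.3323 0.5549 0.908  0.0786 0.    ] deg 31.8 res [-1.2  1.6 -0.  -0.2 -0.2  3.6 -0.1 -0.2 -0.4]
AB None [0.43   0.3245 0.6196 1.0951 0.08   0.161 ] deg 35.5 res [-0.4 -0.2 -0.1 -0.1 -0.5  0.1 -0.1  0.  -0. ]
[([330.0, 201.0], 0.83, 9622), ([270.0, 364.0], 0.72, 1761), ([462.0, 250.0], 0.65, 3803), ([340.0, 16.0], 0.58, 3719)]
box fit [array([0.4319, 0.3268, 0.6222]), np.float64(0.1383)]
```

The free fit agrees across all three views: hinge (0.430, 0.3245), yaw 35.9°, lever now 0.16, index 1.09. I line up over the knob.

```bash
python3 - <<'E'
from dim import *
v=[.4303,.3245,.6265,1.0883,.08,.163]
k=lev(v,.163,.12);print("knob",k,"final",lev(v,1.088,.12))
go(k[0],k[1],k[2]-.018,v[2]-np.pi/2)
th=np.linspace(.163,1.088,19);x=.12*np.sin(th-.85);z=.12*np.cos(th-.85)
print(np.round(np.c_[np.diff(x),-np.diff(z)]/.15,4).tolist())
E
```

```text
knob [0.36864732 0.27987778 0.14277826] final [0.45321821 0.34108746 0.16661737]
t 15.15 tcp [0.4303 0.3294 0.3006] R [[0.827, 0.562, 0.0], [0.562, -0.827, -0.0], [0.0, 0.0, -1.0]] q7 -102.7
shift units [-0.5254  0.0422  1.1718] twist units -0.0192 F [ 1.1 -0.2 -0.6] gap 0.0502 grip 0.0
[[0.0324, -0.0252], [0.0337, -0.0235], [0.0349, -0.0218], [0.0359, -0.02], [0.0369, -0.0181], [0.0378, -0.0162], [0.0386, -0.0142], [0.0393, -0.0122], [0.0398, -0.0102], [0.0403, -0.0081], [0.0407, -0.006], [0.0409, -0.0039], [0.0411, -0.0018], [0.0411, 0.0003], [0.041, 0.0024], [0.0409, 0.0045], [0.0406, 0.0066], [0.0402, 0.0087]]
```

Request:
{"fn": "arm_command", "kwargs": {
  "travel": [
    [-0.1,0.01,0],
    [-0.15,0.01,0.05],
    [-0.15,0.01,0.1],
    [-0.1,0.01,0.15],
    [-0.0254,0.002,0.2],
    [0,0,0.1],
    [0,0,0],
    [0,0,0]
  ],
  "twist": [0,0,0,0,0,-0.0192,0,0]
}}

```text
t: 15.95
tcp_pos: [0.369, 0.2802, 0.211]
tcp_rot: [[0.81, 0.586, 0.0], [0.586, -0.81, 0.0], [0.0, -0.0, -1.0]]
force: [0.1, 0.0, 0.2]
finger_gap: 0.05
grasp_force: 0.0
```

```bash
python3 - <<'E'
from dim import *
p=ctrl.camera_params("wrist");im=ctrl.snapshot("wrist")
k=[.36865,.27988,.14278];print(proj(p,k));print([(np.round(c,1).tolist(),int(a),b.tolist()) for c,a,b in blobs(im,"red")])
b=nearest(blobs(im,"red"),proj(p,k)[0]);print("at z",at(p,b[0],.1428))
go(k[0],k[1],k[2]-.018,.6265-np.pi/2)
E
```

```text
[[326.76491693 249.80769623]]
[([327.3, 249.6], 1470, [306, 229, 44, 43]), ([636.1, 348.4], 34, [632, 343, 8, 11])]
at z [0.36894941 0.2797208  0.1428    ]
t 16.0 tcp [0.3692 0.2804 0.2115] R [[0.81, 0.586, 0.001], [0.586, -0.81, 0.001], [0.001, -0.0, -1.0]] q7 -101.6
shift units [-0.0062  0.0007  0.5778] twist units -0.0001 F [ 0.1 -0.9  1.1] gap 0.0497 grip 0.0
```

The knob is where predicted, to 0.3 mm. I descend and grip it.

Request:
{"fn": "arm_command", "kwargs": {
  "travel": [
    [-0.002,0.001,0.15],
    [0,0,0.15],
    [0,0,0.14],
    [0,0,0.09],
    [0,0,0.045],
    [0,0,0],
    [0,0,0]
  ],
  "twist": [0,0,0,0,0,0,0]
}}

```text
t: 16.7
tcp_pos: [0.3692, 0.2801, 0.1252]
tcp_rot: [[0.81, 0.587, 0.001], [0.587, -0.81, 0.001], [0.002, 0.0, -1.0]]
force: [-0.0, -0.5, 0.7]
finger_gap: 0.0501
grasp_force: 0.0
```

Request:
{"fn": "arm_command", "kwargs": {
  "travel": [
    [0,0,0],
    [0,0,0],
    [0,0,0],
    [0,0,0],
    [0,0,0]
  ],
  "twist": [0,0,0,0,0],
  "fingers": 20
}}

```text
t: 17.2
tcp_pos: [0.3681, 0.2794, 0.1245]
tcp_rot: [[0.81, 0.587, -0.0], [0.587, -0.81, -0.0], [-0.001, 0.0, -1.0]]
force: [-3.0, -1.2, 5.1]
finger_gap: 0.0247
grasp_force: 58.6
```

Request:
{"fn": "arm_command", "kwargs": {
  "travel": [
    [0.0324,0,-0.0252],
    [0.0337,0,-0.0235],
    [0.0349,0,-0.0218],
    [0.0359,0,-0.02],
    [0.0369,0,-0.0181],
    [0.0378,0,-0.0162],
    [0,0,0]
  ],
  "twist": [0,0,0,0,0,0,0]
}}

```text
t: 17.9
tcp_pos: [0.3967, 0.3, 0.1436]
tcp_rot: [[0.81, 0.587, 0.004], [0.587, -0.81, 0.004], [0.005, -0.001, -1.0]]
force: [1.2, 2.4, -1.9]
finger_gap: 0.0203
grasp_force: 1.8
```

```bash
python3 - <<'E'
from dim import *
p=ctrl.camera_params("wrist");im=ctrl.snapshot("wrist");v=[.4303,.3245,.6265]
print([(np.round(c,1).tolist(),int(a),b.tolist()) for c,a,b in blobs(im,"red")])
for th in(.16,.3,.5,.55,.6): print(th,proj(p,lev(v,th,.12)))
T=ctrl.camera_params("top");S=ctrl.camera_params("scene")
for n,q in(("top",T),("scene",S)):
    i=ctrl.snapshot(n);e=proj(q,lev(v,.45,.12))[0];print(n,e,[(np.round(c,1).tolist(),int(a)) for c,a,b in blobs(i,"red") if np.hypot(*(c-e))<25],[(np.round(c,1).tolist(),int(a)) for c,a,b in blobs(i,"green") if np.hypot(*(c-e))<40])
cv2.imwrite("pics/w6.png",im[130:400,180:480,::-1])
go(.4,.3,.25,.6265-np.pi/2)
E
```

```text
[([326.9, 347.2], 3172, [299, 314, 57, 68])]
0.16 [[326.14489189 364.2301434 ]]
0.3 [[326.0535789  350.45966815]]
0.5 [[325.92691184 316.72319461]]
0.55 [[325.8976658  305.50802928]]
0.6 [[325.87001867 293.17418277]]
top [203.50697775 280.62966238] [([208.1, 284.8], 65)] []
scene [370.96980887 158.87892086] [([363.7, 159.9], 45)] [([395.5, 171.1], 26)]
t 18.05 tcp [0.395  0.2988 0.1432] R [[0.81, 0.587, 0.001], [0.587, -0.81, 0.001], [0.002, -0.0, -1.0]] q7 -105.5
shift units [ 0.0329  0.0127 -0.7123] twist units 0.0003 F [ 1.7  2.6 -3.7] gap 0.0208 grip 1.9
```

The ball squeezed out of the pads partway: the lever is at about 0.30 and the index has not moved. I'll push the knob from behind with shut fingers instead. First open, rise, and go behind it.

Request:
{"fn": "arm_command", "kwargs": {
  "travel": [
    [0,0,0],
    [0,0,0],
    [0,0,-0.1],
    [0,0,-0.2],
    [0,0,-0.2],
    [0,0,-0.1],
    [-0.1,0,0],
    [-0.14,0,0],
    [-0.1,0,0],
    [0,0,0]
  ],
  "twist": [0,0,0,0,0,0,0,0,0,0],
  "fingers": 42
}}

```text
t: 19.05
tcp_pos: [0.3515, 0.2668, 0.233]
tcp_rot: [[0.81, 0.587, -0.0], [0.587, -0.81, -0.002], [-0.001, 0.001, -1.0]]
force: [0.1, 0.4, -0.1]
finger_gap: 0.0422
grasp_force: 0.0
```

Request:
{"fn": "arm_command", "kwargs": {
  "travel": [
    [0,0,0],
    [0,0,0],
    [0,0,0],
    [0,0,0],
    [0,0,0]
  ],
  "twist": [0,0,0,0,0],
  "fingers": 0
}}

```text
t: 19.55
tcp_pos: [0.353, 0.2684, 0.2329]
tcp_rot: [[0.81, 0.587, -0.0], [0.587, -0.81, -0.0], [-0.0, -0.0, -1.0]]
force: [0.6, -0.3, 0.1]
finger_gap: 0.0001
grasp_force: 0.0
```

```bash
cat >> dim.py <<'E'
V=[.4303,.3245,.6265,1.0883,.08]
def angle(cams=("top","scene","wrist"),guess=.4):
    for c in cams:
        p=ctrl.camera_params(c);im=ctrl.snapshot(c)
        b=nearest(blobs(im,"red"),proj(p,lev(V,guess,.12))[0]);g=blobs(im,"green");g=nearest(g,proj(p,lev(V,V[3],.08,.02))[0]) if g else None
        f=lambda t:proj(p,lev(V,t[0],.12))[0]-b[0]
        s=least_squares(f,[guess]);print(c,"lever",round(s.x[0],4),"res",np.round(s.fun,1),"area",b[1],b[2].tolist(),"index",None if g is None else (np.round(g[0],1).tolist(),int(g[1])))
def dpos():
    s=ctrl.sense();R,h=fr(*V[:3]);print("t",round(s["t"],2),"tcp in dimmer frame about hinge (mm)",np.round(1e3*R.T@(np.array(s["tcp_pos"])-h),1),"F",np.round(s["force"],1),"gap",round(s["finger_gap"],4))
E
python3 - <<'E'
from dim import *
angle(guess=.3);dpos()
E
```

```text
top lever 2.1673 res [ 8.4 16.8] area 88 [163, 210, 11, 11] index ([185.1, 265.1], 32)
scene lever 0.3105 res [0.  0.1] area 77 [361, 155, 10, 10] index ([395.5, 171.1], 26)
wrist lever 0.2993 res [-0.4  0. ] area 1445 [306, 173, 43, 43] index ([295.2, 64.1], 592)
t 19.7 tcp in dimmer frame about hinge (mm) [-95.6  -0.2 182.9] F [0.2 0.8 0.1] gap -0.0001
```

Request:
{"fn": "arm_command", "kwargs": {
  "travel": [
    [0,0,0.1],
    [0,0,0.2],
    [0,0,0.17],
    [0,0,0.08],
    [0,0,0.037],
    [0,0,0]
  ],
  "twist": [0,0,0,0,0,0]
}}

```text
t: 20.3
tcp_pos: [0.3529, 0.2684, 0.1449]
tcp_rot: [[0.81, 0.587, -0.001], [0.587, -0.81, -0.0], [-0.001, -0.0, -1.0]]
force: [-1.4, -0.5, -0.6]
finger_gap: 0.0001
grasp_force: 0.0
```

Request:
{"fn": "arm_command", "kwargs": {
  "travel": [
    [0.03,0,0],
    [0.03,0,0],
    [0.04,0,-0.01],
    [0.05,0,-0.015],
    [0.05,0,-0.015],
    [0.05,0,-0.015],
    [0.05,0,-0.015],
    [0.05,0,-0.01],
    [0.05,0,-0.01],
    [0,0,0]
  ],
  "twist": [0,0,0,0,0,0,0,0,0,0]
}}

```text
t: 21.3
tcp_pos: [0.4027, 0.3044, 0.1587]
tcp_rot: [[0.81, 0.587, 0.001], [0.587, -0.81, 0.001], [0.002, -0.0, -1.0]]
force: [-0.8, -0.5, -0.3]
finger_gap: 0.0002
grasp_force: 0.0
```

```bash
python3 - <<'E'
from dim import *
dpos();angle(("scene","wrist"),guess=.65)
E
```

```text
t 21.3 tcp in dimmer frame about hinge (mm) [-3.410e+01 -1.000e-01  1.087e+02] F [-0.8 -0.5 -0.3] gap 0.0002
scene lever 0.7926 res [-0.2  1. ] area 77 [382, 154, 10, 10] index ([395.5, 171.1], 26)
wrist lever 0.7836 res [ 0.3 -0. ] area 3880 [291, 210, 70, 71] index ([285.5, 168.0], 800)
```

Pushing works: the lever is at 0.79 and the index is still. On to just short of the index.

Request:
{"fn": "arm_command", "kwargs": {
  "travel": [
    [0.03,0,0],
    [0.04,0,0],
    [0.04,0,0],
    [0.04,0,0],
    [0.03,0,0],
    [0.015,0,0],
    [0,0,0]
  ],
  "twist": [0,0,0,0,0,0,0]
}}

```text
t: 22.1
tcp_pos: [0.4255, 0.3209, 0.1584]
tcp_rot: [[0.81, 0.587, 0.0], [0.587, -0.81, 0.0], [0.0, -0.0, -1.0]]
force: [0.2, -0.4, -0.1]
finger_gap: -0.0
grasp_force: 0.0
```

Request:
{"fn": "arm_command", "kwargs": {
  "travel": [
    [-0.03,0,0],
    [-0.1,0,-0.05],
    [-0.2,0,-0.2],
    [-0.2,0,-0.3],
    [-0.2,0,-0.3],
    [-0.1,0,-0.2],
    [0,0,0],
    [0,0,0]
  ],
  "twist": [0,0,0,0,0,0,0,0]
}}

```text
t: 22.9
tcp_pos: [0.3281, 0.25, 0.3097]
tcp_rot: [[0.81, 0.586, 0.002], [0.586, -0.81, 0.0], [0.002, 0.001, -1.0]]
force: [0.8, -0.3, -0.5]
finger_gap: 0.0003
grasp_force: 0.0
```

```bash
python3 - <<'E'
from dim import *
dpos();angle(("top","scene","wrist"),guess=1.03)
p=ctrl.camera_params("wrist");im=ctrl.snapshot("wrist");cv2.imwrite("pics/w7.png",im[:,:,::-1]);np.save("w7.npy",[p],allow_pickle=True)
s=ctrl.snapshot("scene");cv2.imwrite("pics/s7.png",s[:,:,::-1])
L=ctrl.silhouettes("scene","index");print([(r["point"],round(r["conf"],2),int(r["mask"].sum())) for r in L])
q=ctrl.camera_params("scene")
for th in(1.0,1.05,1.09,1.13): print(th,"knob scene",proj(q,lev(V,th,.12))[0],"index r.08 scene",proj(q,lev(V,th,.08,.02))[0],"wrist",proj(p,lev(V,th,.12))[0],proj(p,lev(V,th,.08,.02))[0])
a=cv2.resize(s[130:230,340:440,::-1],(500,500),interpolation=2)
b=im[:,:,::-1];g=proj(p,lev(V,1.05,.1))[0].astype(int);x0=max(0,min(540,g[0]-50));y0=max(0,min(313,g[1]-83));print("crop",x0,y0)
cv2.imwrite("pics/c4.png",np.hstack([a,cv2.resize(b[y0:y0+167,x0:x0+100],(300,500),interpolation=2)]))
E
```

```text
t 22.9 tcp in dimmer frame about hinge (mm) [-126.5   -0.4  259.7] F [ 0.8 -0.3 -0.5] gap 0.0003
top lever 1.0422 res [ 0.5 -0.3] area 81 [182, 253, 10, 10] index ([184.6, 265.7], 18)
scene lever 1.0198 res [-0.3  0.9] area 73 [392, 157, 10, 10] index ([396.2, 171.2], 12)
wrist lever 1.0203 res [ 0.6 -0. ] area 1314 [307, 0, 38, 42] index ([301.5, 41.1], 362)
[([380.7, 219.7], 0.36, 862)]
1.0 knob scene [395.09531098 162.20334606] index r.08 scene [393.02454179 169.51071313] wrist [326.40059331  23.18436953] [302.13902486  46.56940822]
1.05 knob scene [397.24410925 163.06944606] index r.08 scene [394.41543806 170.07343546] wrist [326.40219674  14.10776467] [302.10100459  41.40733783]
1.09 knob scene [398.93795225 163.82496263] index r.08 scene [395.51184956 170.56354681] wrist [326.40418261   6.98210468] [302.08297046  37.35072305]
1.13 knob scene [400.60591022 164.63465287] index r.08 scene [396.59163629 171.08822551] wrist [3.26406789e+02 7.95825314e-03] [302.0760389   33.37214182]
crop 276 0
```

Request:
{"fn": "arm_command", "kwargs": {
  "travel": [
    [0.1,0,0],
    [0.2,0,0],
    [0.2,0,0],
    [0.15,0,0],
    [0.05,0,0],
    [0,0,0],
    [0,0,0]
  ],
  "twist": [0,0,0,0,0,0,0]
}}

```text
t: 23.9
tcp_pos: [0.4122, 0.3114, 0.3086]
tcp_rot: [[0.81, 0.587, -0.001], [0.587, -0.81, -0.001], [-0.002, -0.0, -1.0]]
force: [-0.2, 0.1, 0.1]
finger_gap: -0.0001
grasp_force: 0.0
```

```bash
cat > fitall.py <<'E'
from dim import *
import pickle,sys
old=np.load("w5.npy",allow_pickle=True)[0];T=ctrl.camera_params("top");S=ctrl.camera_params("scene")
O=[(old,0,(334.1,300),(308.2,197.6),(329.6,202.5),1.5),(T,0,(212.1,291),(185.5,264.7),None,.7),(S,0,(360.1,161.5),(395.7,170.6),None,.7)]
p=ctrl.camera_params("wrist");im=ctrl.snapshot("wrist");cv2.imwrite("pics/wf.png",im[:,:,::-1])
G=float(sys.argv[1])
def ob(c,p,im,s):
    k=nearest(blobs(im,"red"),proj(p,lev(V,G,.12))[0]);g=nearest(blobs(im,"green"),proj(p,lev(V,V[3],.08,.02))[0])
    print(c,"knob",np.round(k[0],1),k[1],k[2],"idx",np.round(g[0],1),g[1],g[2]);return k[0],g[0]
h=[r for r in ctrl.place_of("wrist","lever_hinge")];e=proj(p,lev(V,0,0))[0];h=min(h,key=lambda r:np.hypot(*(np.array(r["point"])-e)))["point"] if h else None
tp=[(np.round(r["point"],1).tolist(),round(r["conf"],2)) for r in ctrl.place_of("wrist","index_tip")];print("tip net",tp,"hinge net",h,e)
k,g=ob("wrist",p,im,1);O.append((p,1,k,g,h if h and np.hypot(*(np.array(h)-e))<15 else None,1.5))
for n,q in(("top",T),("scene",S)):
    i=ctrl.snapshot(n);k,g=ob(n,q,i,1);O.append((q,1,k,None,None,.7))
def f(v):
    r=[]
    for p,j,k,g,h,s in O:
        r+=list((proj(p,lev(v,v[5+j],.12))[0]-k)/s)
        if g is not None:r+=list((proj(p,lev(v,v[3],v[4],.02))[0]-g)/s)
        if h is not None:r+=list((proj(p,lev(v,0,0))[0]-h)/(3*s))
    return np.array(r+[(v[4]-.08)/.003])
s=least_squares(f,V+[.16,G],x_scale=[.01,.01,.1,.1,.01,.1,.1]);cov=np.linalg.inv(s.jac.T@s.jac)
print(np.round(s.x,4),"diff idx-lever",round(s.x[3]-s.x[6],4),"sd",round(np.sqrt(cov[3,3]+cov[6,6]-2*cov[3,6]),4));print(np.round(s.fun,1))
for th in(s.x[3],):print("tip pred wrist",proj(p,lev(s.x,th,.088,.02))[0])
dpos()
E
python3 fitall.py 1.025; python3 -c "
import cv2,numpy as np
b=cv2.imread('pics/wf.png');print(b.shape)
cv2.imwrite('pics/c5.png',cv2.resize(b[80:280,220:440],(660,600),interpolation=2))"
```

```text
tip net [([302.0, 167.1], 0.71)] hinge net [324.9, 177.7] [326.84259507 178.76466963]
wrist knob [326.4 170.7] 913 [310 154  34  34] idx [301.5 168.2] 158 [295 163  15  12]
top knob [167.5 215.2] 83 [163 210  10  11] idx [157.3 211.5] 30 [154 208   7   7]
scene knob [396.3 161.6] 74 [392 157  10  10] idx [396.4 171. ] 13 [395 168   4   8]
[0.4386 0.3287 0.5787 0.9569 0.0806 0.0622 1.1559] diff idx-lever -0.1991 sd 0.0141
[ -2.2  -2.4   1.3   0.1   0.4  -1.9  -0.6   0.    0.6  -0.6  -0.2   3.1
  -0.5  -0.5   2.9 -22.5   3.4  -0.3   0.7  -1.6  22.3  49.1  12.2   7.3
   0.2]
tip pred wrist [306.16856845 167.55517687]
t 24.15 tcp in dimmer frame about hinge (mm) [-2.190e+01 -2.000e-01  2.595e+02] F [ 0.8 -0.3  0.6] gap 0.0001
(480, 640, 3)
```

View pics/c5.png

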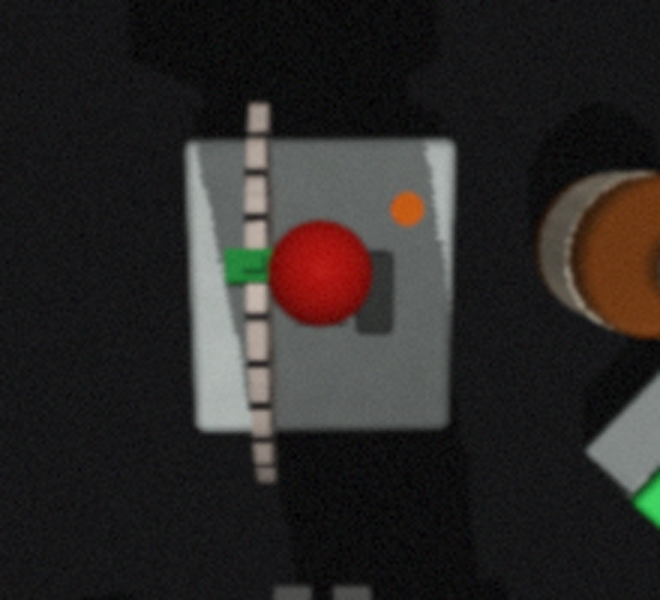

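The crop shows the knob (320,272) almost over the green index (247,267). The top camera's view is now blocked by the arm, so I refit using its earlier reading.

```bash
cat > fix.py <<'E'
s=open('fitall.py').read()
s=s.replace('k,g=ob(n,q,i,1);O.append((q,1,k,None,None,.7))','''k,g=ob(n,q,i,1)
    if np.hypot(*(k-proj(q,lev(V,G,.12))[0]))<6:O.append((q,1,k,None,None,.7))
    elif n=="top" and G==1.025:O.append((q,1,proj(q,lev(V,1.0422,.12))[0]-[.5,-.3],None,None,.7))''')
open('fitall.py','w').write(s)
E
python3 fix.py; python3 fitall.py 1.025
```

```text
tip net [([302.7, 166.7], 0.67), ([627.6, 244.9], 0.45)] hinge net [326.1, 178.2] [326.52553467 179.5899575 ]
wrist knob [326.  171.6] 902 [310 155  34  34] idx [301.3 169.2] 153 [295 164  15  12]
top knob [167.5 215.3] 82 [163 211  10  10] idx [186.3 265.1] 11 [184 264   6   4]
scene knob [396.2 161.7] 75 [392 157  10  10] idx [396.2 171.2] 12 [395 168   4   8]
[0.4303 0.3255 0.635  1.0816 0.0795 0.1563 1.0167] diff idx-lever 0.0649 sd 0.0157
[-0.4  0.2 -0.7 -0.1 -0.  -0.2 -0.3 -0.7 -0.3  0.5 -0.5  0.4 -0.3 -0.3
 -0.6 -0.7  1.4 -0.4 -0.1  0.2  0.9  1.  -0.1  1.  -0.2]
tip pred wrist [302.66725179 167.08070704]
t 24.4 tcp in dimmer frame about hinge (mm) [-2.150e+01 -2.000e-01  2.593e+02] F [ 0.2  0.2 -0.1] gap -0.0003
```

```bash
cat > ang.py <<'E'
from dim import *
import sys
G=float(sys.argv[1]);Vn=[.4303,.325,.631,1.085,.08]
p=ctrl.camera_params("wrist");ims=[ctrl.snapshot("wrist") for _ in range(3)];im=np.mean(ims,0)
g=cv2.GaussianBlur(im.mean(2),(0,0),.8)
k=nearest(blobs(ims[0],"red"),proj(p,lev(Vn,G,.12))[0])[0];k=np.mean([nearest(blobs(i,"red"),k)[0] for i in ims],0)
gi=np.mean([nearest(blobs(i,"green"),proj(p,lev(Vn,1.085,.08,.02))[0])[0] for i in ims],0)
R,h=fr(*Vn[:3])
def edge(xd,yd,ax):  # subpixel edge near predicted box-top-edge point; returns pixel
    e=proj(p,h+R@np.array([xd,yd,0]))[0];n=proj(p,h+R@np.array([xd*1.1,yd,0] if ax==0 else [xd,yd*1.1,0]))[0]-e;n/=np.linalg.norm(n)
    t=np.arange(-7,7.01,.25);q=(e+t[:,None]*n).astype(np.float32)
    pr=cv2.remap(g.astype(np.float32),q[:,0].reshape(-1,1),q[:,1].reshape(-1,1),cv2.INTER_LINEAR).ravel()
    d=-np.gradient(pr);d[d<.4*d.max()]=0;i=d.argmax();w=np.zeros_like(d);w[max(0,i-8):i+9]=d[max(0,i-8):i+9]
    return e+n*(w@t/w.sum())
pts=[]
for yd in np.linspace(-.035,.005,9):
    for xd in(-.055,.055): pts.append((xd,0,edge(xd,yd,0)))
for xd in np.linspace(-.04,.04,9):
    for yd in(-.05,.05): pts.append((yd,1,edge(xd,yd,1)))
def f(v):
    Rv,hv=fr(*v[:3]);r=[]
    for d,ax,q in pts:
        X=at(p,q,.05);r.append(((Rv.T@(X-hv))[ax]-d*v[3])/.0005)
    return np.array(r)
s=least_squares(f,Vn[:3]+[1.],loss="soft_l1",x_scale=[.01,.01,.1,.1]);r=f(s.x)*.5
print("box",np.round(s.x,4),"rms mm",np.round(np.sqrt(np.mean(r**2)),2),"far",np.round(np.mean(r[1:18:2]),2),"near",np.round(np.mean(r[0:18:2]),2))
v=s.x
def an(px,rr,yo):
    return least_squares(lambda t:(proj(p,lev(v,t[0],rr,t[1]))[0]-px),[1.05,yo],x_scale=[.1,.01]).x
L=an(k,.12,0);print("knob",np.round(k,1),"lever",np.round(L,4))
for rr in(.077,.08,.083):
    I=an(gi,rr,.02);print("idx",np.round(gi,1),rr,np.round(I,4),"diff",round(I[0]-L[0],4))
for n in("index_tip",):
    for q in ctrl.place_of("wrist",n)[:1]:I=an(np.array(q["point"]),.088,.02);print("tip net",q["point"],np.round(I,4),"diff",round(I[0]-L[0],4))
dpos()
E
python3 ang.py 1.02
```

```text
box [0.4326 0.3264 0.6343 0.9815] rms mm 0.19 far 0.02 near -0.02
knob [326.2 172.1] lever [ 9.894e-01 -2.000e-04]
idx [301.4 169.4] 0.077 [1.0511 0.0226] diff 0.0617
idx [301.4 169.4] 0.08 [1.0467 0.0224] diff 0.0573
idx [301.4 169.4] 0.083 [1.0426 0.0222] diff 0.0531
tip net [301.8, 169.4] [1.0359 0.0215] diff 0.0465
t 24.6 tcp in dimmer frame about hinge (mm) [-2.140e+01 -2.000e-01  2.592e+02] F [ 0.3 -0.4 -0.5] gap -0.0
```

Two independent fits give lever to index = +0.06 rad. I push about 6.5 mm further, back off, then look from a point in the index plane, where hinge and radius errors cancel.

Request:
{"fn": "arm_command", "kwargs": {
  "travel": [
    [-0.057,0,0.05],
    [0,0,0.2],
    [0,0,0.25],
    [0,0,0.25],
    [0,0,0.15],
    [0,0,0.07],
    [0,0,0.03],
    [0,0,0]
  ],
  "twist": [0,0,0,0,0,0,0,0]
}}

```text
t: 25.4
tcp_pos: [0.4062, 0.3069, 0.1594]
tcp_rot: [[0.81, 0.587, 0.0], [0.587, -0.81, 0.0], [0.0, -0.0, -1.0]]
force: [0.8, 1.1, 0.0]
finger_gap: -0.0001
grasp_force: 0.0
```

Request:
{"fn": "arm_command", "kwargs": {
  "travel": [
    [0.04,0,0],
    [0.05,0,0],
    [0.04,0,0],
    [0.025,0,0],
    [0.02,0,0],
    [0.015,0,0],
    [0.008,0,0],
    [0.004,0,0],
    [0,0,0],
    [0,0,0]
  ],
  "twist": [0,0,0,0,0,0,0,0,0,0]
}}

```text
t: 26.4
tcp_pos: [0.4306, 0.3245, 0.1591]
tcp_rot: [[0.81, 0.587, -0.0], [0.587, -0.81, -0.0], [-0.0, 0.0, -1.0]]
force: [-1.3, -0.5, -0.4]
finger_gap: -0.0
grasp_force: 0.3
```

```bash
python3 -c "
from dim import *
dpos()"
```

```text
t 26.4 tcp in dimmer frame about hinge (mm) [ 2.000e-01 -1.000e-01  1.091e+02] F [-1.3 -0.5 -0.4] gap -0.0
```

Request:
{"fn": "arm_command", "kwargs": {
  "travel": [
    [-0.03,0,0],
    [-0.1,0,-0.02],
    [-0.1,0,-0.1],
    [0,0,-0.2],
    [0,0,-0.25],
    [0,0,-0.25],
    [0.1,0,-0.18],
    [0.2,0,0],
    [0.2,0,0],
    [0.1,0,0]
  ],
  "twist": [0,0,0,0,0,0,0,0,0,0]
}}

```text
t: 27.4
tcp_pos: [0.4772, 0.3579, 0.3093]
tcp_rot: [[0.81, 0.586, 0.001], [0.586, -0.81, 0.001], [0.001, -0.0, -1.0]]
force: [0.4, -1.3, -0.1]
finger_gap: 0.0002
grasp_force: 0.0
```

```bash
python3 ang.py 1.08; python3 - <<'E'
from dim import *
p=ctrl.camera_params("wrist");R,h=fr(*V[:3]);c=R.T@(np.array(p["origin"])-h);print("cam rel",np.round(c,3),"angle",np.arctan2(c[0],c[2])+.85)
E
```

```text
box [0.4329 0.3265 0.6415 0.9814] rms mm 2.63 far 0.98 near -1.23
knob [326.  259.1] lever [ 1.0369e+00 -3.0000e-04]
idx [303.9 251.3] 0.077 [1.057  0.0215] diff 0.0201
idx [303.9 251.3] 0.08 [1.061  0.0213] diff 0.0241
idx [303.9 251.3] 0.083 [1.0646 0.0211] diff 0.0278
tip net [304.3, 252.4] [1.0583 0.0204] diff 0.0214
t 27.6 tcp in dimmer frame about hinge (mm) [5.510e+01 1.000e-01 2.588e+02] F [-0.5  0.4  0.6] gap -0.0
cam rel [ 0.122 -0.     0.4  ] angle 1.1464975578711938
```

Request:
{"fn": "arm_command", "kwargs": {
  "travel": [
    [-0.1,0,0],
    [-0.1,0,0],
    [-0.02,0,0],
    [0,0,0],
    [0,0,0]
  ],
  "twist": [0,0,0,0,0]
}}

```text
t: 28.1
tcp_pos: [0.4492, 0.3378, 0.3095]
tcp_rot: [[0.81, 0.587, 0.001], [0.587, -0.81, 0.0], [0.001, 0.0, -1.0]]
force: [-0.3, -0.9, -0.5]
finger_gap: 0.0002
grasp_force: 0.0
```

```bash
sed -i 's/^dpos()/for hv in ([.4303,.3245,.6265],[.4303,.3255,.635],[.4326,.3264,.634]):\n    v=np.array(hv);L=an(k,.12,0)[0];print(hv,"lever",round(L,4),[round(an(gi,rr,.02)[0]-L,4) for rr in(.077,.08,.083)])\nc=fr(*Vn[:3])[0].T@(np.array(p["origin"])-h);print("cam angle",np.arctan2(c[0],c[2])+.85)\ndpos()/' ang.py; python3 ang.py 1.08; python3 - <<'E'
from dim import *
im=cv2.imread("pics/s7.png")
i=ctrl.snapshot("wrist");b=nearest(blobs(i,"green"),(303,220));print(b)
m=HB(i);x,y,w,hh=b[2]
sub=m[y-4:y+hh+4,x-4:x+w+10];print((((sub[...,0]>50)&(sub[...,0]<85)&(sub[...,1]>110)).astype(int)*sub[...,2]).tolist())
E
```

```text
box [0.433  0.3267 0.6343 0.9855] rms mm 0.96 far 1.25 near -0.18
knob [326.1 219.4] lever [ 1.0349e+00 -2.0000e-04]
idx [302.3 217. ] 0.077 [1.046  0.0226] diff 0.0111
idx [302.3 217. ] 0.08 [1.0467 0.0224] diff 0.0118
idx [302.3 217. ] 0.083 [1.0474 0.0222] diff 0.0125
tip net [323.9, 40.9] [2.4169e+00 1.2000e-03] diff 1.382
[0.4303, 0.3245, 0.6265] lever 1.0634 [np.float64(0.0248), np.float64(0.024), np.float64(0.0232)]
[0.4303, 0.3255, 0.635] lever 1.0586 [np.float64(0.0245), np.float64(0.0239), np.float64(0.0233)]
[0.4326, 0.3264, 0.634] lever 1.0392 [np.float64(0.0134), np.float64(0.0139), np.float64(0.0143)]
cam angle 1.0698211815345438
t 28.3 tcp in dimmer frame about hinge (mm) [ 2.32e+01 -2.00e-01  2.59e+02] F [ 0.3 -0.2  0.4] gap 0.0003
(array([302.57024793, 216.7768595 ]), np.int32(121), array([296, 212,  15,  10], dtype=int32))
[[0, 0, 0, 0, 0, 0, 0, 0, 0, 0, 0, 0, 0, 0, 0, 0, 0, 0, 0, 0, 0, 0, 0, 0, 0, 0, 0, 0, 0], [0, 0, 0, 0, 0, 0, 0, 0, 0, 0, 0, 0, 0, 0, 0, 0, 0, 0, 0, 0, 0, 0, 0, 0, 0, 0, 0, 0, 0], [0, 0, 0, 0, 0, 0, 0, 0, 0, 0, 0, 0, 0, 0, 0, 0, 0, 0, 0, 0, 0, 0, 0
[... 895 characters left out ...]
0], [0, 0, 0, 0, 180, 161, 138, 132, 130, 132, 127, 136, 134, 134, 131, 124, 113, 0, 0, 0, 0, 0, 0, 0, 0, 0, 0, 0, 0], [0, 0, 0, 0, 0, 161, 140, 132, 131, 131, 132, 133, 134, 131, 133, 133, 120, 0, 0, 0, 0, 0, 0, 0, 0, 0, 0, 0, 0], [0, 0, 0, 0, 0, 153, 138, 139, 133, 133, 135, 138, 137, 135, 137, 135, 123, 0, 0, 0, 0, 0, 0, 0, 0, 0, 0, 0, 0], [0, 0, 0, 0, 0, 0, 0, 0, 0, 0, 0, 0, 0, 0, 0, 0, 0, 0, 0, 0, 0, 0, 0, 0, 0, 0, 0, 0, 0], [0, 0, 0, 0, 0, 0, 0, 0, 0, 0, 0, 0, 0, 0, 0, 0, 0, 0, 0, 0, 0, 0, 0, 0, 0, 0, 0, 0, 0], [0, 0, 0, 0, 0, 0, 0, 0, 0, 0, 0, 0, 0, 0, 0, 0, 0, 0, 0, 0, 0, 0, 0, 0, 0, 0, 0, 0, 0], [0, 0, 0, 0, 0, 0, 0, 0, 0, 0, 0, 0, 0, 0, 0, 0, 0, 0, 0, 0, 0, 0, 0, 0, 0, 0, 0, 0, 0]]
```

The two-view spread comes from hinge and camera-pose error. Looking again with the tool turned half round will cancel the camera's tilt bias.

Request:
{"fn": "arm_command", "kwargs": {
  "travel": [
    [0.1,0,0],
    [0.2,0,0],
    [0.25,0,0],
    [0.2,0,0],
    [0.13,0,0],
    [0,0,0],
    [0,0,0],
    [0,0,0],
    [0,0,0],
    [0,0,0]
  ],
  "twist": [0,0,0,0,0,-0.09,-0.09,-0.09,-0.09,-0.09]
}}

```text
t: 29.35
tcp_pos: [0.5559, 0.4153, 0.3087]
tcp_rot: [[0.229, 0.973, -0.001], [0.973, -0.229, -0.0], [-0.0, -0.0, -1.0]]
force: [0.1, 0.8, -0.1]
finger_gap: -0.0
grasp_force: 0.0
```

Request:
{"fn": "arm_command", "kwargs": {
  "travel": [
    [0,0,0],
    [0,0,0],
    [0,0,0],
    [0,0,0],
    [0,0,0],
    [0,0,0],
    [0,0,0],
    [0,0,0],
    [0,0,0],
    [0,0,0]
  ],
  "twist": [-0.09,-0.09,-0.09,-0.09,-0.09,-0.09,-0.09,-0.09,-0.09,-0.09]
}}

```text
t: 30.35
tcp_pos: [0.556, 0.4152, 0.3088]
tcp_rot: [[-0.925, 0.379, -0.0], [0.379, 0.925, -0.0], [0.0, -0.0, -1.0]]
force: [0.7, -0.4, -0.7]
finger_gap: 0.0002
grasp_force: 0.0
```

Request:
{"fn": "arm_command", "kwargs": {
  "travel": [
    [0,0,0],
    [0,0,0],
    [0,0,0],
    [0,0,0],
    [0,0,0],
    [0,0,0],
    [0,0,0],
    [0,0,0],
    [0,0,0],
    [0,0,0]
  ],
  "twist": [-0.09,-0.09,-0.09,-0.09,-0.09,-0.09,-0.09,-0.02,0,0]
}}

```text
t: 31.35
tcp_pos: [0.5559, 0.4152, 0.309]
tcp_rot: [[-0.811, -0.585, -0.0], [-0.585, 0.811, -0.0], [0.0, -0.0, -1.0]]
force: [0.2, 0.6, -0.3]
finger_gap: 0.0003
grasp_force: 0.0
```

```bash
python3 ang.py 1.04
```

```text
ang.py:14: RuntimeWarning: invalid value encountered in scalar divide
  return e+n*(w@t/w.sum())
Traceback (most recent call last):
  File "ang.py", line 25, in <module>
    s=least_squares(f,Vn[:3]+[1.],loss="soft_l1",x_scale=[.01,.01,.1,.1]);r=f(s.x)*.5
ValueError: Residuals are not finite in the initial point.
```

Request:
{"fn": "arm_command", "kwargs": {
  "travel": [
    [0.1,0,0],
    [0.15,0,0],
    [0.15,0,0],
    [0.1,0,0],
    [0.033,0,0],
    [0,0,0],
    [0,0,0]
  ],
  "twist": [0,0,0,0,0,0,0]
}}

```text
t: 32.2
tcp_pos: [0.4918, 0.3685, 0.3093]
tcp_rot: [[-0.81, -0.586, 0.001], [-0.586, 0.81, 0.0], [-0.001, -0.0, -1.0]]
force: [-0.2, 0.1, 1.2]
finger_gap: 0.0001
grasp_force: 0.0
```

```bash
python3 ang.py 1.04; python3 - <<'E'
from dim import *
p=ctrl.camera_params("wrist");print(proj(p,lev(V,1.04,.12)),proj(p,lev(V,1.06,.08,.02)))
i=ctrl.snapshot("wrist");cv2.imwrite("pics/w9.png",i[:,:,::-1])
for k in("red","green"): print(k,[(np.round(c,1).tolist(),int(a),b.tolist()) for c,a,b in blobs(i,k)])
E
```

```text
box [0.4321 0.3259 0.6326 0.9805] rms mm 0.16 far 0.05 near -0.04
knob [328.1 159. ] lever [1.0418e+00 1.0000e-04]
idx [350.7 147.2] 0.077 [1.0453 0.0206] diff 0.0035
idx [350.7 147.2] 0.08 [1.037  0.0204] diff -0.0048
idx [350.7 147.2] 0.083 [1.0293 0.0202] diff -0.0125
tip net [350.2, 153.2] [1.0767 0.0196] diff 0.0349
[0.4303, 0.3245, 0.6265] lever 1.0614 [np.float64(0.0127), np.float64(0.0032), np.float64(-0.0055)]
[0.4303, 0.3255, 0.635] lever 1.0563 [np.float64(0.0122), np.float64(0.003), np.float64(-0.0056)]
[0.4326, 0.3264, 0.634] lever 1.0358 [np.float64(0.0006), np.float64(-0.0073), np.float64(-0.0147)]
cam angle 0.8732373035147629
t 32.4 tcp in dimmer frame about hinge (mm) [ 75.4  -0.  259. ] F [0.1 0.1 0.6] gap -0.0001
[[327.08263885 156.29344644]] [[349.48193095 147.26804032]]
red [([7.3, 67.0], 140, [1, 61, 14, 13]), ([327.8, 159.5], 905, [312, 143, 33, 34]), ([305.4, 280.2], 144, [298, 273, 19, 14])]
green [([168.1, 58.6], 3803, [130, 14, 77, 89]), ([82.5, 38.0], 28, [78, 35, 10, 7]), ([350.5, 147.8], 221, [340, 141, 20, 14])]
```

The mirrored view confirms the hinge at (0.4325, 0.326) with little bias. Lever is about 1.038, index about 1.047–1.05. One last fine push of about 1.3 mm.

Request:
{"fn": "arm_command", "kwargs": {
  "travel": [
    [0.15,0,0],
    [0.25,0,0],
    [0.2,0,0],
    [0.1,0,0.05],
    [0,0,0.2],
    [0,0,0.25],
    [0,0,0.25],
    [0,0,0.15],
    [0,0,0.08],
    [0,0,0.02]
  ],
  "twist": [0,0,0,0,0,0,0,0,0,0]
}}

```text
t: 33.45
tcp_pos: [0.4057, 0.3067, 0.1583]
tcp_rot: [[-0.81, -0.587, -0.002], [-0.587, 0.81, -0.0], [0.002, 0.001, -1.0]]
force: [0.0, -0.1, 0.8]
finger_gap: 0.0003
grasp_force: 0.0
```

Request:
{"fn": "arm_command", "kwargs": {
  "travel": [
    [-0.04,0,0],
    [-0.05,0,0],
    [-0.04,0,0],
    [-0.03,0,0],
    [-0.02,0,0],
    [-0.01,0,0],
    [0,0,0],
    [0,0,0]
  ],
  "twist": [0,0,0,0,0,0,0,0]
}}

```text
t: 34.25
tcp_pos: [0.4289, 0.3233, 0.1591]
tcp_rot: [[-0.81, -0.587, -0.0], [-0.587, 0.81, -0.0], [0.0, -0.0, -1.0]]
force: [-0.6, 0.1, -0.0]
finger_gap: -0.0001
grasp_force: 0.0
```

```bash
python3 -c "
from dim import *
dpos();p=ctrl.camera_params('wrist');print(proj(p,lev(V,1.06,.12)));im=ctrl.snapshot('wrist');print([(np.round(c,1).tolist(),int(a),b.tolist()) for c,a,b in blobs(im,'red')])"
```

```text
t 34.25 tcp in dimmer frame about hinge (mm) [-1.800e+00 -1.000e-01  1.091e+02] F [-0.6  0.1 -0. ] gap -0.0001
[[327.8483085  359.65720937]]
[([327.0, 382.6], 312, [321, 370, 13, 26])]
```

TCP x is at −1.8 mm. Going to +1.5 mm is another 3.3 mm (0.022 units).

Request:
{"fn": "arm_command", "kwargs": {
  "travel": [
    [-0.008,0,0],
    [-0.007,0,0],
    [-0.005,0,0],
    [-0.002,0,0],
    [0,0,0],
    [0,0,0]
  ],
  "twist": [0,0,0,0,0,0]
}}

```text
t: 34.9
tcp_pos: [0.4317, 0.3252, 0.1591]
tcp_rot: [[-0.81, -0.587, -0.0], [-0.587, 0.81, -0.0], [0.0, -0.0, -1.0]]
force: [-0.8, -0.3, 0.1]
finger_gap: 0.0002
grasp_force: 0.5
```

Request:
{"fn": "arm_command", "kwargs": {
  "travel": [
    [0.03,0,0],
    [0.1,0,-0.02],
    [0.1,0,-0.1],
    [0,0,-0.2],
    [0,0,-0.25],
    [0,0,-0.25],
    [-0.1,0,-0.18],
    [-0.25,0,0],
    [-0.25,0,0],
    [-0.1,0,0]
  ],
  "twist": [0,0,0,0,0,0,0,0,0,0]
}}

```text
t: 35.9
tcp_pos: [0.4913, 0.3676, 0.3089]
tcp_rot: [[-0.811, -0.585, 0.001], [-0.585, 0.811, 0.001], [-0.001, 0.001, -1.0]]
force: [-0.7, -0.1, 0.0]
finger_gap: 0.0005
grasp_force: 0.0
```

Request:
{"fn": "arm_command", "kwargs": {
  "travel": [
    [0,0,0],
    [0,0,0]
  ],
  "twist": [0,0]
}}

```text
t: 36.1
tcp_pos: [0.4879, 0.3668, 0.309]
tcp_rot: [[-0.809, -0.588, -0.001], [-0.588, 0.809, -0.0], [0.001, 0.0, -1.0]]
force: [-0.4, 0.6, 1.0]
finger_gap: 0.0002
grasp_force: 0.0
```

```bash
python3 ang.py 1.05; python3 - <<'E'
from dim import *
p=ctrl.camera_params("wrist");print("w"); angle(("top","scene"),guess=1.07)
for c,l,q in(("top","tray_blue",[.575,-.0188,.05]),("scene","tray_blue",[.575,-.0188,.05])):
    P=ctrl.camera_params(c);r=near(c,l,proj(P,q)[0]);print(c,[np.round(a,4) for a in fit([(P,r["mask"].astype(float))],TRAY,[.575,-.0188,-.09],.044)])
P=ctrl.camera_params("top")
for l in("tray_yellow","reagent","stainjar","jar","wash","mouse"): print(l,[np.round(r["point"],1).tolist() for r in ctrl.place_of("top",l)][:2])
E
```

```text
box [0.4319 0.3264 0.6326 0.9805] rms mm 0.26 far 0.18 near -0.08
knob [327.5 166.5] lever [1.0533 0.    ]
idx [349.7 152.5] 0.077 [1.0468 0.0201] diff -0.0065
idx [349.7 152.5] 0.08 [1.0379 0.0199] diff -0.0154
idx [349.7 152.5] 0.083 [1.0297 0.0197] diff -0.0236
tip net [350.5, 157.6] [1.0675 0.0202] diff 0.0142
[0.4303, 0.3245, 0.6265] lever 1.0741 [np.float64(0.0032), np.float64(-0.0069), np.float64(-0.0162)]
[0.4303, 0.3255, 0.635] lever 1.069 [np.float64(0.0027), np.float64(-0.0072), np.float64(-0.0163)]
[0.4326, 0.3264, 0.634] lever 1.0483 [np.float64(-0.0088), np.float64(-0.0174), np.float64(-0.0254)]
cam angle 0.8635118016539597
t 36.3 tcp in dimmer frame about hinge (mm) [ 71.4  -0.3 259.5] F [-0.4 -0.2  0.4] gap 0.0
w
top lever 2.1926 res [ 6.1 19.1] area 16 [168, 211, 5, 5] index ([261.6, 247.8], 342)
scene lever 1.0751 res [-0.4  0.8] area 75 [394, 158, 10, 10] index ([453.5, 195.9], 27)
top [array([ 0.5755, -0.0158, -0.0886]), np.float64(0.0339)]
scene [array([ 0.5735, -0.0174, -0.0942]), np.float64(0.0564)]
tray_yellow [[440.6, 271.5], [339.2, 178.3]]
reagent [[238.0, 237.4], [330.9, 217.1]]
stainjar [[264.6, 252.2], [328.1, 213.6]]
jar [[334.3, 257.9]]
wash [[260.4, 173.6], [440.3, 273.7]]
mouse [[383.9, 257.7]]
```

```bash
python3 -c "
from workcell import ctrl
print(ctrl.finish_job())"
```

```text
the job is handed in; nothing more can be done
None
```

The job is handed in: the blue tray lies flat and fully home in the viewer pocket, then the lever was swung to the green index. It stands in line to about 0.01 rad by camera, after one slipped grip on the knob; the index and everything else I re-checked (not the marker or scanner) read as unmoved.

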